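# Put the square cutter from the hook rack into its case

## Task

Put the square cutter away in its wooden case. First open the case's lid back to its stop; then lift the square cutter up and off its hook, lay it flat on the open worktop and let go, and finally take it anew by its sides and set it down into the case, flat on the floor over the square block. Leave the lid open, the round and the six-sided cutter on their hooks and the other things where they are.

Things in the scene. Friction and masses are not known exactly. Their poses are not given: they have to be found in the camera images.
- square_cutter_center (a point): centre of the square steel cutter: a loose open square frame (no top, no bottom), 60 x 60 mm outside, 54 x 54 mm inside, wall 3 mm, 24 mm deep, about 60 g (varies by 40 %). Its x runs through the opening (24 mm depth), y and z are parallel to the sides. Flat, its x is vertical (either way up) and its centre 12 mm above what it lies on
- square_cutter: the same square cutter; origin at its centre, same axes. At the start it hangs on one of the three hooks: x level, pointing away from the robot along the hook, z up, top wall resting on the hook, underside about 77 mm above the worktop. The worktop between the robot and the rack, to the right of the case, is free for laying it down (from 0.40 to 0.49 m ahead of the robot, 0.05 to 0.20 m to its right)
- round_cutter_center (a point): round steel cutter, an open frame hanging on another hook of the rack, 60 mm across, 24 mm deep; point at its centre; same axes as the square one; leave it hanging
- six_sided_cutter_center (a point): six-sided steel cutter, an open frame hanging on another hook of the rack, 60 mm across, 24 mm deep; point at its centre; same axes as the square one; leave it hanging
- rack_foot (a point): middle of the fixed hook rack, on the worktop under its rail; x away from the robot, y along the rail to the left, z up. Wooden foot board x from -62 to +42 mm, 330 mm long, 12 mm high; rail 18 mm thick, 330 mm long, top 143 mm high; 14 mm posts at y = -145 and +145 mm
- hook_mid (a point): upper side of the rack's middle hook (134 mm high) where a cutter hangs, 46 mm to -x of the rail's middle; axes as rack_foot. Three round steel hooks, 8 mm thick, stand out to -x, at y = -115, 0, +115 mm of the rack; their tips, 30 mm in front of this point (foremost 34 mm), turn up to 16 mm above it. One cutter on each hook, in any order
- seat (a point): centre of the inner floor of the fixed wooden case, 5 mm above the worktop, under the block; z up, y along the long side, x towards the hinge (away from the robot). Case 86 (x) x 136 (y) mm outside, walls 5 mm thick, 34 mm high; inner floor 76 x 126 mm. Finger room beside the seated cutter is at its +y and -y sides, 33 mm each
- block_top (a point): top centre of the fixed square block in the middle of the case's floor: 47 x 47 mm, 12 mm high above the floor, sides parallel to the case; axes as seat. The cutter goes over it with 3.5 mm play a side and then stands on the floor, its centre level with the block's top
- lid (a joint): angle of the case's lid, 0 closed (level), grows as it opens up and back, stop at 1.8 rad; starts at 0 to 0.25; friction keeps it where it is left
- lid_handle (a point): middle of the head of the lid's steel knob, midway along the lid, 35 mm above the lid's upper face (43 mm above its lower face) and 56 mm from the hinge towards the robot, measured along the lid; the round head is 28 mm wide, 22 to 43 mm above the lid, on a 13 mm neck; fingers closing along the case's long side can pinch it while it turns between them
- lid_hinge (a point): middle of the lid's hinge line, at the lower far edge of the lid; the hinge runs along y of the case, and this point turns with the lid; lid 86 x 136 x 8 mm
- bar_orange: wrapped chocolate bar, 64 x 140 x 11 mm, lying at the right near edge; origin at the centre of its underside; leave it
- bar_back: wrapped chocolate bar, 64 x 140 x 11 mm, lying behind the case; origin at the centre of its underside; leave it
- spool: spool of pale ribbon, 66 mm across, 22 mm high, left of the case; origin at the centre of its underside; leave it
- calculator: pocket calculator, 112 x 68 x 14 mm, in front of the case; origin at the centre of its underside; leave it
Things that resemble listed ones, but are neither listed nor needed, are in the scene too. What is shaped like the part that bears round_cutter_center but red is not meant.

How it is judged:
On the way, in this order (a step that is already met when the one before it is completed fails the run):
1. the lid is open to its stop (value of joint lid above 1.7 rad), for 0.2 s.
2. the square cutter is off its hook and clear of the rack's hooks (x of square_cutter_center in the frame of rack_foot below -0.095 m), for 0.1 s.
3. the square cutter lies flat on the worktop, let go and at rest (angle between the x axis of square_cutter_center and the z axis of seat, either way round below 0.12 rad and contact force between the fingers and square_cutter below 0.05 N and linear speed of square_cutter below 0.01 m/s and height (world z) of square_cutter_center below 0.0145 m), for 0.2 s.
At the end, for the whole second after the job is handed in: Square cutter flat (0.12 rad) on the case floor over the block, let go and at rest: centre within 7 mm of the seat sideways and under 17 mm above the inner floor (12 when seated); lid open past 1.7 of 1.8 rad; the other two cutters still on their hooks (angle between the x axis of square_cutter_center and the z axis of seat, either way round below 0.12 rad and horizontal distance between square_cutter_center and seat below 0.007 m and z of square_cutter_center in the frame of seat below 0.017 m and contact force between the fingers and square_cutter below 0.05 N and linear speed of square_cutter below 0.01 m/s and value of joint lid above 1.7 rad and height (world z) of each of round_cutter_center, six_sided_cutter_center above 0.09 m); the robot touches nothing.
It fails at once if the round or six-sided cutter is knocked off its hook (height (world z) of any of round_cutter_center, six_sided_cutter_center below 0.085 m).
It fails at once if a bystander is moved by more than 40 mm (distance of any of bar_orange, bar_back, spool, calculator from where it was at the start of the episode above 0.04 m).
It fails at once if the square cutter is dropped into the case from a height instead of being set down (horizontal distance between square_cutter_center and seat below 0.04 m and z of square_cutter_center in the frame of seat above 0.05 m and contact force between anything else and square_cutter below 0.01 N).
It also fails if it takes over 72 s, if anything falls off the work surface, if the arm or the gripper's body presses on something with over 40 N, if the wrist force passes 120 N, or if a joint passes its speed limit or range.

## Robot

A 6-joint arm with a two-finger parallel gripper is mounted at the origin on a cart in front of the work surface, level with it; the furniture and walls round the work are solid. World frame = base frame: x ahead of the robot, y to its left, z up, the work surface at z = 0. Lengths are in m, angles in rad, forces in N, time in s.
With the tool pointing down it reaches from about 0.4 to 0.825 m from the base axis. Payload 7 kg.
Tool frame: the origin (TCP) lies on the centre line of the jaws, within the pads' length; the fingertips stand 11 mm ahead of it and the grasp point (between the pads) lies 8 mm behind it; z points along the fingers, y is the direction in which the jaws open and shut (so a half turn about z gives the same grasp; the last joint's range is limited). The gripper opens to 88 mm and grips with 3 to 60 N. Pads are 19 mm wide; open, the fingers measure 130 mm over their backs; the gripper's body (78 mm by 193 mm) begins 47 mm behind the grasp point.
Start: joints at [1.624, 0.359, 0.012, 0, -1.224, -0.288], TCP at [0.157, 0.656, 0.238] pointing down, gripper open.
Joint ranges: [-3.07, 3.07], [-1.43, 2.12], [-1.02, 1.25], [-3.03, 1.67], [-3.05, -0], [-3.03, 3.03]. Speed limits (rad/s): [2.39, 2.39, 3.01, 3.14, 3.14, 3.14].

## Interface

Orientations are given as [roll, pitch, yaw] about the fixed x, y, z axes, in that order (R = Rz(yaw) Ry(pitch) Rx(roll)).
In Python, from station import * gives the robot as it stands.
- The arm moves only by the tool play_rows, never from a script. Its argument "targets" is a list of rows, each a list of 7 numbers: the turn, a rotation vector about the world's x, y, z in rad, then the shift along the world's x, y, z in m, then the opening, from 0 (shut) to 1 (fully open). A call has 1 to 12 rows; each row shifts and turns the pose as measured when the row begins; what a row does not reach is not made up. A row lasts 1/8 s, in which the tool goes at most 62.5 mm and 10.7 degrees, less where a joint would pass 70% of its speed; a pose out of reach is approached as far as the arm can. A call is refused whole if a number of a shift passes 0.0625 or a number of a turn 0.188, either way. A call with a gripper value outside its range is refused whole. The fingers move at their own pace and stop on an object; "grip_force" is the grip in N (left out, the last holds). Time passes only in rows, so rows that do not move let the fingers close. It gives the time, the measured TCP pose, the force and the opening at its end, in the units of the state.
- get_state(): the state, without advancing time (a new reading comes with each control period).
- grab_frame(name): name is "scene" or "side" or "wrist"; returns (picture, depth): 400x640x3 uint8, blue, green, red; 400x640 float32, m along the optical axis (not along the pixel's ray), 0 where there is no reading.
- camera_params(name): a dict with "camera_matrix" (3x3 intrinsics, pixels), "extrinsics" (4x4, takes a point from world to camera coordinates); the wrist camera has in their place "hand_eye" (4x4, takes a point from camera to tool coordinates, whose origin is the TCP and whose axes are the flange's). Camera axes: x right, y up, looking along -z (the intrinsics and any distortion apply to the point x, -y, -z); pixel columns grow to the right and rows downward; lengths in m; the calibration is good to about 2 mm. A picture is of the moment at which its call begins: read the wrist's pose just before it. camera_params takes no time and is no camera call.
- job_done(): hands the job in, once; it reports no verdict.
The state is a dict: "t": time; "q": joint angles; "qd": joint speeds; "joint_efforts": joint torques, N m; "eef_pos": TCP position; "ee_rot": TCP orientation; "force": force on the tool from outside, world axes, zero at the start; "moment": the same for the moment, N m; "width": finger opening in m.
Only numpy, scipy, OpenCV 4.12 (cv2) and the standard library are available. Lean on these libraries where they do the work, as an engineer would, in place of code of your own. Each camera call takes 0.05 s, during which the arm holds its last target.

## Working session

There is one attempt and no reset: what is moved stays moved. The work goes in short steps, Python scripts to look and compute and a tool call to move; the robot and the scene stay as the last step left them, time stands still between calls to the robot, and variables do not carry over. Pictures are saved under pics/ and viewed, and the job is handed in when it is done.

Besides the shell and the picture viewer there is one more tool, called as name(argument=value, ...) on one line, values as JSON. play_rows: Moves the arm, as the interface text tells. Its arguments: {"type":"object","properties":{"targets":{"type":"array","items":{"type":"array","items":{"type":"number"}}},"grip_force":{"type":"number"}},"required":["targets"]}

```bash
mkdir -p pics; ls
python3 - <<'E'
from station import *
import cv2,numpy as np
s=get_state();print({k:np.round(v,3) for k,v in s.items()})
for n in("scene","side"):
    p,d=grab_frame(n);cv2.imwrite(f"pics/{n}0.png",p);np.save(f"pics/{n}0.npy",d)
    print(n,camera_params(n))
print(camera_params("wrist"))
E
```

```text
pics
{'t': np.float64(0.0), 'q': array([ 1.624,  0.359,  0.011, -0.   , -1.224, -0.288]), 'qd': array([ 0.   ,  0.002, -0.   ,  0.   , -0.002, -0.002]), 'joint_efforts': array([ 2.0000e-03, -5.8272e+01,  2.9305e+01,  6.9970e+00,  7.0000e-03,
       -0.0000e+00]), 'eef_pos': array([0.157, 0.656, 0.237]), 'ee_rot': array([ 3.14 , -0.   , -0.235]), 'force': array([-0.285, -0.751, -0.319]), 'moment': array([ 0.03 ,  0.019, -0.038]), 'width': np.float64(0.088)}
scene {'camera_matrix': array([[452.51032727,   0.        , 317.07509548],
       [  0.        , 452.51032727, 199.99907401],
       [  0.        ,   0.        ,   1.        ]]), 'extrinsics': array([[ 0.49018567, -0.87148428, -0.01526942, -0.26566928],
       [ 0.49670479,  0.26490129,  0.82650569, -0.3468427 ],
       [-0.71624183, -0.41272564,  0.56272123, -0.84933231],
       [ 0.        ,  0.        ,  0.        ,  1.        ]])}
side {'camera_matrix': array([[399.28184544,   0.        , 322.42982256],
       [  0.        , 399.28184544, 195.82162473],
       [  0.        ,   0.        ,   1.        ]]), 'extrinsics': array([[-0.96829232, -0.24888833,  0.02155414,  0.53602234],
       [ 0.13207834, -0.43678716,  0.88981588, -0.17870058],
       [-0.21205022,  0.86444871,  0.45581041, -1.05066037],
       [ 0.        ,  0.        ,  0.        ,  1.        ]])}
{'camera_matrix': array([[286.38242142,   0.        , 320.09773574],
       [  0.        , 286.38242142, 204.90521896],
       [  0.        ,   0.        ,   1.        ]]), 'hand_eye': array([[ 8.10836793e-04,  9.56285785e-01,  2.92432624e-01,
         7.91214246e-02],
       [ 9.99999667e-01, -8.02135787e-04, -1.49660017e-04,
        -1.81018868e-04],
       [ 9.14529259e-05,  2.92432648e-01, -9.56286117e-01,
        -1.47028632e-01],
       [ 0.00000000e+00,  0.00000000e+00,  0.00000000e+00,
         1.00000000e+00]])}
```

View pics/scene0.png

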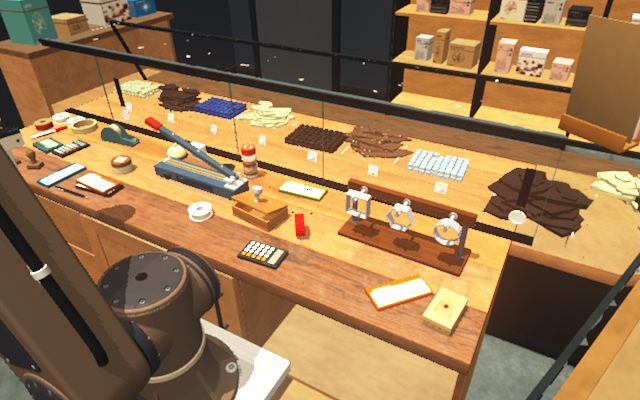

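View pics/side0.png

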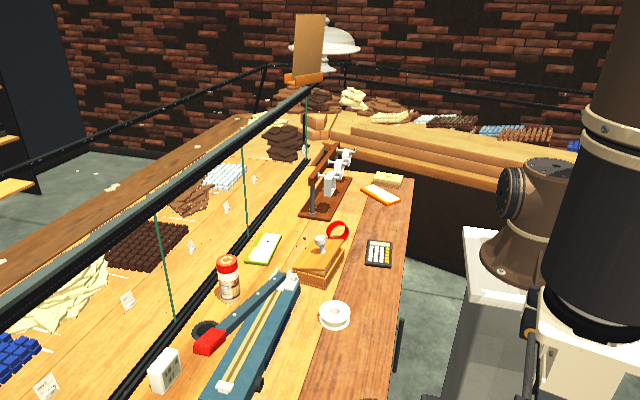

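```bash
cat > h.py <<'E'
import cv2,numpy as np
from station import *
from scipy.spatial.transform import Rotation as R
def Tcw(n,s=None):
    c=camera_params(n)
    if n!="wrist": return np.linalg.inv(c["extrinsics"])
    T=np.eye(4);T[:3,:3]=R.from_euler("xyz",s["ee_rot"]).as_matrix();T[:3,3]=s["eef_pos"]
    return T@c["hand_eye"]
def cloud(n,d,T):
    K=camera_params(n)["camera_matrix"];v,u=np.mgrid[:400,:640]
    P=np.stack([(u-K[0,2])/K[0,0]*d,-(v-K[1,2])/K[1,1]*d,-d],-1)
    W=P@T[:3,:3].T+T[:3,3];W[d<=0]=np.nan;return W
def proj(n,X,T):
    K=camera_params(n)["camera_matrix"];p=(np.atleast_2d(X)-T[:3,3])@T[:3,:3]
    return np.stack([K[0,2]+K[0,0]*p[:,0]/-p[:,2],K[1,2]-K[1,1]*p[:,1]/-p[:,2]],-1)
def shot(n,tag):
    s=get_state();p,d=grab_frame(n);cv2.imwrite(f"pics/{n}{tag}.png",p);np.save(f"pics/{n}{tag}.npy",d)
    T=Tcw(n,s);np.save(f"pics/{n}{tag}_T.npy",T);return s,p,d,cloud(n,d,T)
def crop(p,u0,v0,u1,v1,f,name):
    cv2.imwrite(name,cv2.resize(p[v0:v1,u0:u1],None,fx=f,fy=f,interpolation=cv2.INTER_CUBIC))
E
python3 - <<'E'
from h import *
p=cv2.imread("pics/scene0.png");crop(p,190,165,490,310,2.66,"pics/c1.png")
d=np.load("pics/scene0.npy");W=cloud("scene",d,Tcw("scene"))
for u,v in [(358,203),(350,200),(366,200),(401,207),(447,222),(260,205),(257,189),(300,225),(263,253),(200,211),(302,189),(400,292),(445,310),(340,235),(465,270),(350,183),(474,222),(249,155),(234,212),(286,208),(259,228)]:
    print(u,v,np.round(W[v,u],3))
d2=np.load("pics/side0.npy");W2=cloud("side",d2,Tcw("side"))
print([np.round(W2[v,u],3) for u,v in[(320,243),(335,315),(378,253),(260,250),(331,185)]])
E
```

```text
358 203 [ 0.703 -0.048  0.002]
350 200 [ 0.571 -0.083  0.103]
366 200 [ 0.727 -0.062  0.003]
401 207 [ 0.555 -0.224  0.137]
447 222 [ 0.546 -0.337  0.139]
260 205 [0.492 0.149 0.06 ]
257 189 [0.508 0.166 0.097]
300 225 [0.481 0.016 0.047]
263 253 [0.375 0.061 0.014]
200 211 [0.43  0.315 0.022]
302 189 [0.677 0.128 0.012]
400 292 [ 0.415 -0.287  0.011]
445 310 [ 0.392 -0.393  0.03 ]
340 235 [ 0.546 -0.068 -0.   ]
465 270 [ 0.568 -0.395  0.   ]
350 183 [ 0.6   -0.068  0.134]
474 222 [ 0.592 -0.388  0.127]
249 155 [0.669 0.313 0.087]
234 212 [0.485 0.239 0.01 ]
286 208 [0.546 0.101 0.032]
259 228 [ 0.47   0.143 -0.002]
[array([0.514, 0.187, 0.089]), array([0.439, 0.341, 0.021]), array([0.382, 0.078, 0.012]), array([0.685, 0.153, 0.013]), array([ 0.55 , -0.077,  0.118])]
```

View pics/c1.png

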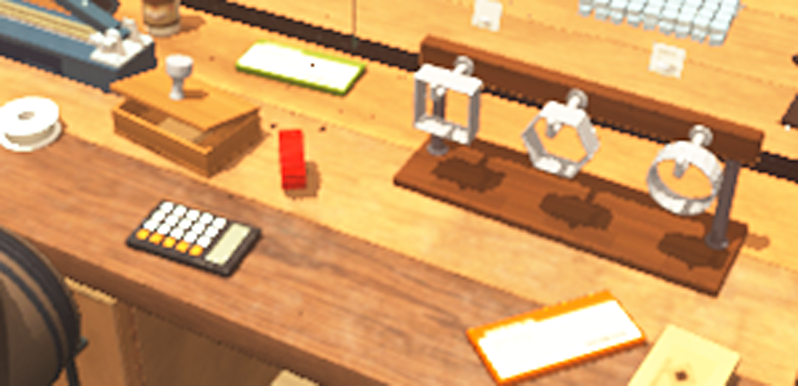

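Run:
```python
from h import *
d=np.load("pics/scene0.npy");W=cloud("scene",d,Tcw("scene"))
d2=np.load("pics/side0.npy");W2=cloud("side",d2,Tcw("side"))
print("scene rail top",[np.round(W[v,u],3) for u,v in[(60,43),(200,78),(300,104),(400,132),(500,160),(560,176)]])
print("lower rail",[np.round(W[v,u],3) for u,v in[(328,180),(270,163),(500,230),(525,238)]])
print("side rail",[np.round(W2[v,u],3) for u,v in[(30,278),(150,190),(250,120),(300,90)]])
print("lower",[np.round(W2[v,u],3) for u,v in[(100,355),(200,272),(255,225)]])
# case region
m=(W[...,0]>.42)&(W[...,0]<.62)&(W[...,1]>.08)&(W[...,1]<.26)&(W[...,2]>.02)
P=W[m]; print(len(P))
m2=(W2[...,0]>.42)&(W2[...,0]<.62)&(W2[...,1]>.08)&(W2[...,1]<.28)&(W2[...,2]>.02)
Q=W2[m2];print(len(Q))
for n,A in(("scene",P),("side",Q)):
    k=A[A[:,2]>.075];print(n,"knob",len(k),k.mean(0),k.min(0),k.max(0))
p=cv2.imread("pics/side0.png");crop(p,250,130,420,350,3,"pics/c2.png")
```

```text
scene rail top [array([0.739, 1.222, 0.303]), array([ 1.332,  1.117, -0.   ]), array([1.271e+00, 4.950e-01, 1.000e-03]), array([1.21e+00, 1.40e-02, 1.00e-03]), array([ 1.167e+00, -3.610e-01, -1.000e-03]), array([ 1.145, -0.549, -0.   ])]
lower rail [array([0.762, 0.084, 0.011]), array([0.762, 0.304, 0.014]), array([ 0.75 , -0.439,  0.013]), array([ 0.75 , -0.502,  0.01 ])]
side rail [array([0.76 , 0.672, 0.304]), array([ 1.199, -0.099, -0.003]), array([ 1.077, -0.69 ,  0.093]), array([ 0.755, -0.432,  0.307])]
lower [array([0.851, 0.544, 0.001]), array([0.798, 0.266, 0.001]), array([0.753, 0.029, 0.006])]
1112
1444
scene knob 90 [0.51135379 0.16778366 0.09233519] [0.5014257  0.15704753 0.07508624] [0.52828583 0.18485837 0.10184509]
side knob 110 [0.51496936 0.17982089 0.09279021] [0.50266985 0.16335885 0.07534902] [0.52980816 0.18837618 0.10107799]
```

View pics/c2.png

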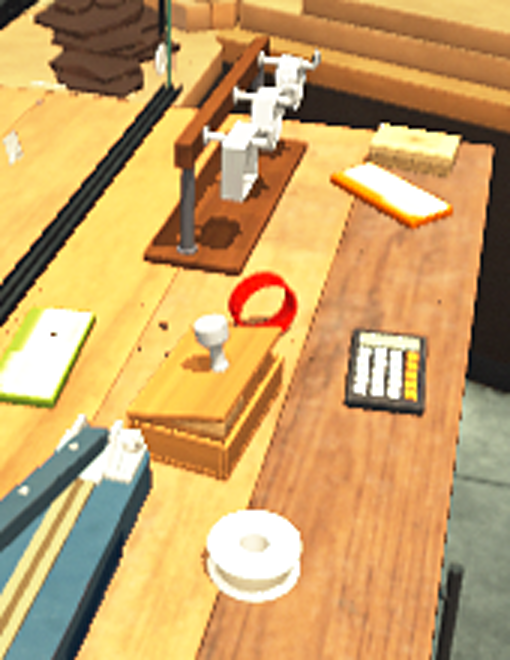

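play_rows(targets=[[0, 0, 0, 0.03, -0.05, 0.01, 1], [0, 0, 0, 0.03, -0.05, 0.01, 1], [0, 0, 0, 0.03, -0.05, 0.01, 1], [0, 0, 0, 0.03, -0.05, 0.01, 1], [0, 0, 0, 0.03, -0.05, 0.01, 1], [0, 0, 0, 0.03, -0.05, 0, 1], [0, 0, 0, 0.03, -0.05, 0, 1], [0, 0, 0, 0.03, -0.05, 0, 1], [0, 0, 0, 0.03, -0.05, 0, 1], [0, 0, 0, 0.0, -0.03, 0, 1]])

```text
t: 1.35
eef_pos: [0.4307, 0.1603, 0.2833]
ee_rot: [3.134, -0.001, -0.231]
force: [0.1, 0.7, -0.6]
width: 0.0876
```

Run:
```python
from h import *
s,p,d,W=shot("wrist","1")
print(s["q"],s["eef_pos"],s["ee_rot"])
```

```text
[ 0.79134155 -0.03293967 -0.36402467  0.00529914 -1.24571132  0.5472046 ] [0.43065808 0.16031676 0.28330293] [ 3.13385769e+00 -1.15557818e-03 -2.30538143e-01]
```

View pics/wrist1.png

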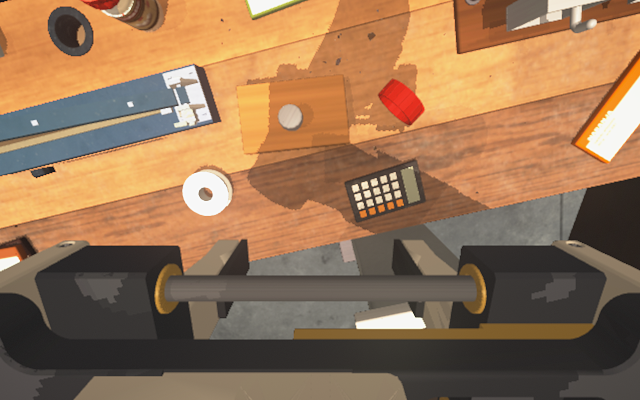

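Run:
```python
from h import *
def ana(n,tag):
    d=np.load(f"pics/{n}{tag}.npy")
    try:T=np.load(f"pics/{n}{tag}_T.npy")
    except: T=Tcw(n)
    W=cloud(n,d,T)
    m=(W[...,0]>.42)&(W[...,0]<.64)&(W[...,1]>.06)&(W[...,1]<.28)
    k=W[m&(W[...,2]>.085)]
    print(n,"knob",len(k),np.round(k.mean(0),4),np.round(k.min(0),4),np.round(k.max(0),4))
    P=W[m&(W[...,2]>.03)&(W[...,2]<.075)]
    # ransac-ish plane
    best=None;rng=np.random.default_rng(0)
    for _ in range(400):
        a=P[rng.choice(len(P),3,False)];nn=np.cross(a[1]-a[0],a[2]-a[0])
        if np.linalg.norm(nn)<1e-7: continue
        nn/=np.linalg.norm(nn)
        if abs(nn[2])<.8: continue
        i=abs((P-a[0])@nn)<.0025
        if best is None or i.sum()>best.sum():best=i
    L=P[best];c=L.mean(0);nn=np.linalg.svd(L-c)[2][2];nn*=np.sign(nn[2])
    print("plane n",nn.round(3),"tilt",np.arccos(nn[2]).round(3),"az",np.arctan2(nn[1],nn[0]).round(3),len(L))
    r=cv2.minAreaRect((L[:,:2]*1000).astype(np.float32));print(r);b=cv2.boxPoints(r)/1000
    for q in b: print(q.round(4),(c[2]-(nn[:2]@(q-c[:2]))/nn[2]).round(4))
for n,t in(("wrist",1),("scene",0),("side",0)):ana(n,t)
```

```text
wrist knob 86255 [0.4574 0.1555 0.3637] [0.42   0.0656 0.0875] [0.5298 0.2384 0.3888]
plane n [ 0.236 -0.03   0.971] tilt 0.241 az -0.128 6956
((526.973876953125, 197.7286834716797), (197.18353271484375, 103.09666442871094), 73.08577728271484)
[0.449  0.1184] 0.0678
[0.5476 0.0884] 0.0429
[0.605  0.2771] 0.0348
[0.5063 0.3071] 0.0597
scene knob 75 [0.5116 0.168  0.0948] [0.5014 0.157  0.0854] [0.5283 0.1849 0.1018]
plane n [ 0.235 -0.029  0.972] tilt 0.239 az -0.122 594
((526.8344116210938, 195.22366333007812), (199.60647583007812, 100.58605194091797), 72.59640502929688)
[0.449 0.115] 0.0687
[0.545  0.0849] 0.0446
[0.6047 0.2754] 0.0359
[0.5087 0.3055] 0.06
side knob 96 [0.5149 0.1795 0.0947] [0.5027 0.1634 0.0856] [0.5298 0.1884 0.1011]
plane n [ 0.234 -0.024  0.972] tilt 0.238 az -0.103 865
((520.8440551757812, 174.5494384765625), (137.48956298828125, 85.45928955078125), 82.8514175415039)
[0.4699 0.1117] 0.0638
[0.5547 0.101 ] 0.0431
[0.5718 0.2374] 0.0424
[0.487  0.2481] 0.0631
```

Run:
```python
from h import *
yaw=-.125
ex=np.array([np.cos(yaw),np.sin(yaw)]);ey=np.array([-ex[1],ex[0]])
for n,t in(("wrist",1),("scene",0),("side",0)):
    d=np.load(f"pics/{n}{t}.npy")
    T=np.load(f"pics/{n}{t}_T.npy") if n=="wrist" else Tcw(n)
    W=cloud(n,d,T).reshape(-1,3)
    c0=np.array([.521,.1745])
    x=(W[:,:2]-c0)@ex;y=(W[:,:2]-c0)@ey;z=W[:,2]
    pl=.053-np.tan(.24)*x
    m=(abs(z-pl)<.005)&(abs(x)<.06)&(abs(y)<.076)
    print(n,m.sum(),"off",np.median((z-pl)[m]),"x",np.percentile(x[m],[.5,2,98,99.5]).round(4),"y",np.percentile(y[m],[.5,2,98,99.5]).round(4))
    for yy in(-.05,-.03,.03,.05):
        mm=m&(abs(y-yy)<.01);print("  x range at y",yy,np.percentile(x[mm],[1,99]).round(4))
    k=(z>.082)&(z<.11)&(abs(x)<.06)&(abs(y)<.04)
    print("  knob",k.sum(),x[k].min(),x[k].max(),y[k].min(),y[k].max(),z[k].max())
```

```text
wrist 6888 off -0.00098622146000521 x [-0.0429 -0.0416  0.0385  0.0397] y [-0.0689 -0.067   0.0632  0.0651]
  x range at y -0.05 [-0.0424  0.0394]
  x range at y -0.03 [-0.0426  0.0392]
  x range at y 0.03 [-0.0425  0.0394]
  x range at y 0.05 [-0.0423  0.0393]
  knob 519 -0.019502281400011322 0.008858366147635155 -0.015328661412504791 0.011876701354167527 0.10105228244850667
scene 626 off 2.2443324101319162e-05 x [-0.0443 -0.0431  0.0378  0.04  ] y [-0.0737 -0.072   0.0607  0.0638]
  x range at y -0.05 [-0.0432  0.0389]
  x range at y -0.03 [-0.0441  0.0402]
  x range at y 0.03 [-0.0444  0.0372]
  x range at y 0.05 [-0.0415  0.0293]
  knob 80 -0.01924785375512132 0.006857211783190459 -0.018155719318388962 0.01070656293675192 0.10184509452701751
side 915 off 5.367418824867021e-05 x [-0.0428 -0.042   0.0396  0.041 ] y [-0.0657 -0.0621  0.0666  0.0675]
  x range at y -0.05 [-0.0424  0.04  ]
  x range at y -0.03 [-0.0426  0.04  ]
  x range at y 0.03 [-0.0417  0.0405]
  x range at y 0.05 [-0.0425  0.0396]
  knob 100 -0.018014288755399906 0.008901633886614442 -0.010927513478011686 0.013419486710779804 0.10107798556304215
```

play_rows(targets=[[0, 0, 0.106, 0.043, 0.007, -0.04, 1], [0, 0, 0, 0.042, 0.007, -0.04, 1], [0, 0, 0, 0, 0, -0.04, 1], [0, 0, 0, 0, 0, -0.015, 1], [0, 0, 0, 0, 0, 0, 1]])

```text
t: 2.02
eef_pos: [0.5169, 0.1702, 0.1448]
ee_rot: [3.135, -0.002, -0.124]
force: [0.3, -0.0, 0.2]
width: 0.0875
```

play_rows(targets=[[0, 0, 0, -0.0015, 0.004, -0.03, 1], [0, 0, 0, 0, 0, -0.027, 1], [0, 0, 0, 0, 0, 0, 1]])

```text
t: 2.4
eef_pos: [0.5165, 0.1754, 0.0895]
ee_rot: [3.138, -0.005, -0.123]
force: [0.2, 0.0, 0.9]
width: 0.0876
```

Run:
```python
from h import *
s,p,d,W=shot("side","2");crop(p,200,150,440,330,3,"pics/c3.png")
print(s["eef_pos"],s["ee_rot"])
```

```text
[0.5165145  0.17543987 0.08952302] [ 3.13791194 -0.00505279 -0.12338493]
```

View pics/c3.png

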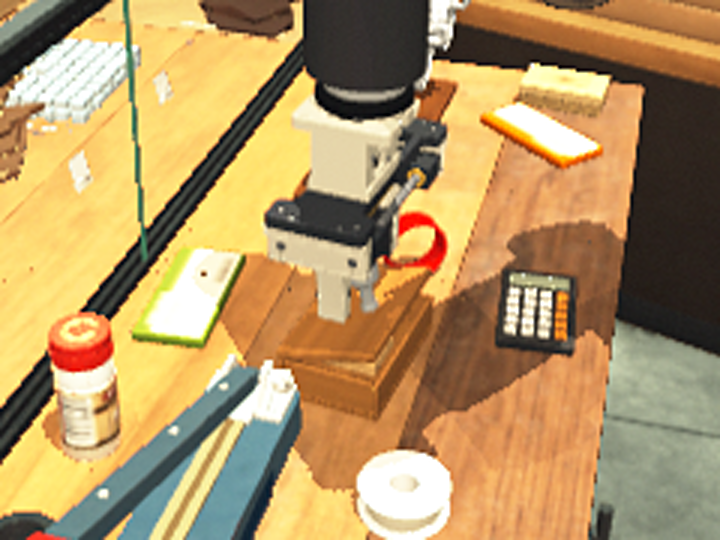

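play_rows(targets=[[0, 0, 0, 0, 0, 0, 0.2], [0, 0, 0, 0, 0, 0, 0.2], [0, 0, 0, 0, 0, 0, 0.2], [0, 0, 0, 0, 0, 0, 0.2]], grip_force=15)

```text
t: 2.95
eef_pos: [0.5193, 0.1774, 0.0952]
ee_rot: [-3.14, -0.012, -0.122]
force: [0.1, 0.3, 0.1]
width: 0.0535
```

Run:
```python
from h import *
yaw=-.125
p=lambda t:np.array([-56*np.cos(t)+43*np.sin(t),56*np.sin(t)+43*np.cos(t)])/1000
ts=np.linspace(.24,1.85,16)
q=[p(t) for t in ts]
for i in range(15):
    dd=q[i+1]-q[i];print(ts[i+1].round(2),np.round([dd[0]*np.cos(yaw),dd[0]*np.sin(yaw),dd[1]],4), np.round(q[i+1]-q[0],4))
```

```text
0.35 [ 0.0061 -0.0008  0.0044] [0.0062 0.0044]
0.45 [ 0.0065 -0.0008  0.0037] [0.0127 0.0081]
0.56 [ 0.0069 -0.0009  0.003 ] [0.0197 0.0111]
0.67 [ 0.0072 -0.0009  0.0022] [0.0269 0.0134]
0.78 [ 0.0074 -0.0009  0.0015] [0.0344 0.0148]
0.88 [ 0.0075 -0.0009  0.0006] [0.0419 0.0155]
0.99 [ 0.0075 -0.0009 -0.0002] [0.0495 0.0153]
1.1 [ 0.0075 -0.0009 -0.001 ] [0.057  0.0144]
1.21 [ 0.0073 -0.0009 -0.0018] [0.0644 0.0126]
1.31 [ 0.0071 -0.0009 -0.0026] [0.0715 0.01  ]
1.42 [ 0.0068 -0.0008 -0.0033] [0.0783 0.0067]
1.53 [ 0.0064 -0.0008 -0.004 ] [0.0847 0.0027]
1.64 [ 0.0059 -0.0007 -0.0047] [ 0.0907 -0.002 ]
1.74 [ 0.0054 -0.0007 -0.0053] [ 0.0961 -0.0073]
1.85 [ 0.0048 -0.0006 -0.0058] [ 0.1009 -0.0131]
```

play_rows(targets=[[0, 0, 0, -0.002, -0.0015, -0.006, 0.2], [0, 0, 0, -0.001, -0.001, -0.003, 0.2], [0, 0, 0, -0.0007, -0.0005, -0.0014, 0.2], [0, 0, 0, -0.0007, -0.0005, -0.0014, 0.2]], grip_force=15)

```text
t: 3.45
eef_pos: [0.5139, 0.1739, 0.0831]
ee_rot: [-3.139, -0.011, -0.123]
force: [-8.0, 6.7, 11.8]
width: 0.0267
```

play_rows(targets=[[0, 0, 0, 0.006, -0.0008, 0.006, 0.2], [0, 0, 0, 0.007, -0.0009, 0.004, 0.2], [0, 0, 0, 0.007, -0.0009, 0.003, 0.2], [0, 0, 0, 0.007, -0.0009, 0.002, 0.2]], grip_force=15)

```text
t: 3.95
eef_pos: [0.5401, 0.1706, 0.0978]
ee_rot: [-3.14, -0.007, -0.123]
force: [-3.7, 2.3, 1.4]
width: 0.0271
```

play_rows(targets=[[0, 0, 0, 0.0075, -0.0009, 0.001, 0.2], [0, 0, 0, 0.0075, -0.0009, 0.0, 0.2], [0, 0, 0, 0.0075, -0.0009, -0.001, 0.2], [0, 0, 0, 0.0075, -0.0009, -0.0015, 0.2], [0, 0, 0, 0.0073, -0.0009, -0.002, 0.2]])

```text
t: 4.58
eef_pos: [0.581, 0.1654, 0.097]
ee_rot: [-3.14, -0.01, -0.122]
force: [-2.1, 1.6, 1.8]
width: 0.0271
```

play_rows(targets=[[0, 0, 0, 0.007, -0.0009, -0.004, 0.2], [0, 0, 0, 0.0068, -0.0008, -0.004, 0.2], [0, 0, 0, 0.0064, -0.0008, -0.005, 0.2], [0, 0, 0, 0.006, -0.0007, -0.0055, 0.2], [0, 0, 0, 0.0055, -0.0007, -0.006, 0.2]])

```text
t: 5.2
eef_pos: [0.6162, 0.1608, 0.0721]
ee_rot: [-3.14, -0.011, -0.122]
force: [-12.6, 4.1, 21.0]
width: 0.0271
```

play_rows(targets=[[0, 0, 0, 0.002, 0, -0.002, 0.2], [0, 0, 0, 0.001, 0, -0.001, 0.2]])

```text
t: 5.45
eef_pos: [0.6174, 0.1608, 0.0704]
ee_rot: [-3.141, -0.008, -0.121]
force: [-11.0, 1.5, 19.0]
width: 0.0274
```

Run:
```python
from h import *
s,p,d,W=shot("side","3");crop(p,200,150,440,330,3,"pics/c4.png")
print(s["eef_pos"],s["ee_rot"],s["force"])
```

```text
[0.61740327 0.16078281 0.07040042] [-3.14136932 -0.00790029 -0.12143097] [-10.98997352   1.50048482  18.98864292]
```

View pics/c4.png

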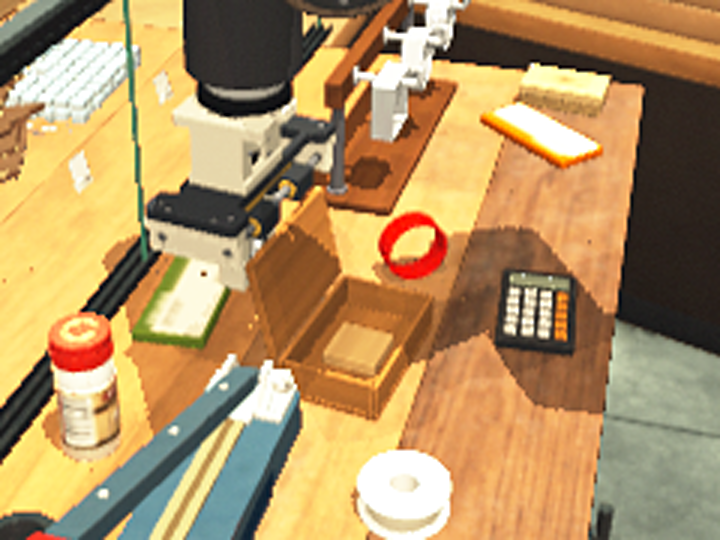

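play_rows(targets=[[0, 0, 0, 0, 0, 0, 0.7], [0, 0, 0, 0, 0, 0, 0.7], [0, 0, 0, 0, 0, 0, 0.7], [0, 0, 0, 0, 0, 0.0, 0.7]])

```text
t: 6.0
eef_pos: [0.6173, 0.1607, 0.0688]
ee_rot: [3.141, -0.007, -0.121]
force: [-0.3, 0.2, 0.2]
width: 0.0597
```

play_rows(targets=[[0, 0, 0, 0.001, 0, 0.03, 0.7], [0, 0, 0, 0.001, 0, 0.05, 0.7], [0, 0, 0, 0, 0, 0.06, 0.7], [0, 0, 0, -0.03, -0.01, 0.05, 0.9], [0, 0, 0, -0.06, -0.02, 0.03, 0.9], [0, 0, 0, -0.06, -0.03, 0, 0.9], [0, 0, 0, -0.05, -0.04, 0, 0.9]])

```text
t: 6.88
eef_pos: [0.4267, 0.0636, 0.2875]
ee_rot: [3.138, -0.003, -0.121]
force: [-0.1, -0.9, 1.2]
width: 0.0788
```

Run:
```python
from h import *
s,p,d,W=shot("wrist","4")
print(s["eef_pos"],s["ee_rot"],s["q"])
```

```text
[0.42665539 0.06357937 0.28749872] [ 3.13784085 -0.00320641 -0.12149924] [ 0.61337964 -0.09216232 -0.40858477  0.00519087 -1.25451459  0.83429654]
```

View pics/wrist4.png

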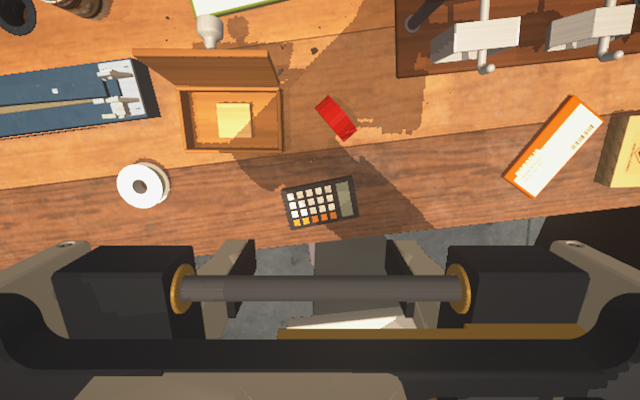

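```bash
python3 - <<'E'
from h import *
d=np.load("pics/wrist4.npy");T=np.load("pics/wrist4_T.npy");W=cloud("wrist",d,T)
x,y,z=W[...,0],W[...,1],W[...,2]
def rect(m,name):
    P=W[m];r=cv2.minAreaRect((P[:,:2]*1000).astype(np.float32));print(name,len(P),np.round(r[0],1),np.round(r[1],1),round(r[2],2),"z",np.median(P[:,2]).round(4))
near=(abs(x-.5165)<.037)&(abs(y-.174)<.04)
rect(near&(abs(z-.017)<.004),"block")
m=(abs(x-.512)<.06)&(abs(y-.174)<.085)&(abs(z-.034)<.005);rect(m,"caserim")
# lid inner plane
yaw=-.125;ex=np.array([np.cos(yaw),np.sin(yaw)]);ey=np.array([-ex[1],ex[0]])
lx=(W[...,:2]-[.5164,.174])@ex;ly=(W[...,:2]-[.5164,.174])@ey
m=(lx>.035)&(lx<.075)&(abs(ly)<.06)&(z>.05)&(z<.11)
P=np.stack([lx[m],z[m]],-1);f=np.polyfit(P[:,1],P[:,0],1);print("lid lean rad",np.pi/2+np.arctan(f[0]),len(P),np.abs(np.polyval(f,P[:,1])-P[:,0]).mean())
# cutter tops
for nm,(u0,v0,u1,v1) in {"sq":(425,10,530,65),"mid":(540,0,640,60)}.items():
    mm=np.zeros(x.shape,bool);mm[v0:v1,u0:u1]=1
    mm&=(z>.128)&(z<.142);rect(mm,nm)
mm=(z>.143)&(z<.16)&(x>.45)&(y<0);rect(mm&(np.mgrid[:400,:640][1]<530),"tip")
for (u,v) in [(486,68),(475,38),(475,55),(405,60),(500,10),(470,32),(335,118)]:print(u,v,W[v,u].round(4))
E
python3 -c "
import sys;sys.path.insert(0,'.')
from h import *
p=cv2.imread('pics/wrist4.png');crop(p,380,0,640,100,3,'pics/c5.png')"
```

```text
block 1194 [523.4 166.6] [58.2 61.1] 83.1 z 0.0167
caserim 1444 [519.6 172.9] [136.4  90.8] 82.94 z 0.0334
lid lean rad 1.7991500054497989 2333 0.00024075793635926419
sq 2260 [ 558.1 -107. ] [63.7 44.3] 71.99 z 0.1365
mid 1871 [ 556.2 -220.7] [46.4 44.6] 40.91 z 0.1361
tip 86 [ 530.3 -106.6] [7.2 7.8] 69.34 z 0.148
486 68 [ 0.5303 -0.1027  0.1474]
475 38 [ 0.5583 -0.0977  0.1358]
475 55 [ 0.5512 -0.127   0.0796]
405 60 [ 0.5655 -0.0693  0.0095]
500 10 [ 0.6088 -0.1916  0.0121]
470 32 [ 0.5636 -0.0923  0.1371]
335 118 [0.5028 0.0348 0.058 ]
```

View pics/c5.png

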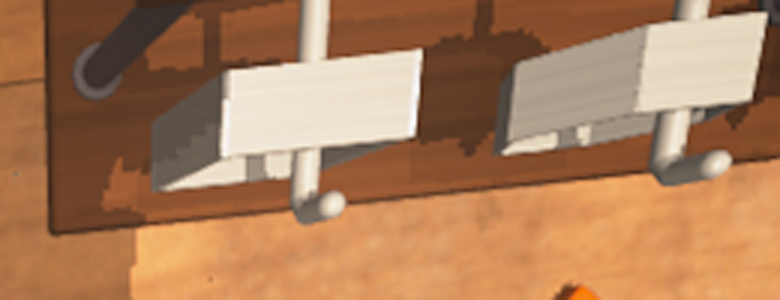

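Run:
```python
from h import *
d=np.load("pics/wrist4.npy");T=np.load("pics/wrist4_T.npy");W=cloud("wrist",d,T)
x,y,z=W[...,0],W[...,1],W[...,2]
def rect(m,name):
    n,l,st,_=cv2.connectedComponentsWithStats(m.astype(np.uint8),connectivity=4);i=1+np.argmax(st[1:,4]);m=l==i
    P=W[m];r=cv2.minAreaRect((P[:,:2]*1000).astype(np.float32));print(name,len(P),np.round(r[0],1),np.round(r[1],1),round(r[2],2),"z",np.median(P[:,2]).round(4))
near=(abs(x-.5165)<.035)&(abs(y-.174)<.035)
rect(near&(abs(z-.0167)<.003),"block")
U=np.mgrid[:400,:640][1]
rect((U<530)&(z>.1345)&(z<.1395)&(x<.58)&(y<-.04),"sq top")
# rack board top
rect((z>.008)&(z<.016)&(x>.5)&(y<-.03)&(y>-.4)&(x<.66),"board")
m=(z>.008)&(z<.016)&(x>.5)&(x<.56)&(y<-.05)&(y>-.2)
P=W[m];ys=np.arange(-.19,-.06,.01);xs=[np.percentile(P[abs(P[:,1]-a)<.004][:,0],1) for a in ys];f=np.polyfit(ys,xs,1);print("front edge x=",f,"yaw",-np.arctan(f[0]))
d0=np.load("pics/scene0.npy");W0=cloud("scene",d0,Tcw("scene"));
m=(W0[...,2]>.139)&(W0[...,2]<.148)&(W0[...,0]>.57)&(W0[...,0]<.68)&(W0[...,1]<0)&(W0[...,1]>-.45)
P=W0[m];r=cv2.minAreaRect((P[:,:2]*1000).astype(np.float32));print("rail top",len(P),r)
f=np.polyfit(P[:,1],P[:,0],1);print(f,np.arctan(-f[0]))
```

```text
block 1169 [516.5 173. ] [47.2 45.9] 83.13 z 0.0167
sq top 1918 [ 560.1 -107.6] [60.8 24.4] 89.11 z 0.1366
board 4116 [ 580.3 -251.7] [149.5  79.5] 88.63 z 0.0116Traceback (most recent call last):
  File "<stdin>", line 14, in <module>
    return _quantile_unchecked(
        a, q, axis, out, overwrite_input, method, keepdims, weights)
    return _ureduce(a,
                    func=_quantile_ureduce_func,
    ...<5 lines>...
                    overwrite_input=overwrite_input,
                    method=method)
    r = func(a, **kwargs)
    result = _quantile(arr,
                       quantiles=q,
    ...<2 lines>...
                       out=out,
                       weights=wgt)
    slices_having_nans = np.isnan(arr[-1, ...])
                                  ~~~^^^^^^^^^
IndexError: index -1 is out of bounds for axis 0 with size 0
```

play_rows(targets=[[0, 0, 0.1, 0, -0.034, 0, 1], [0, -0.157, 0, 0.01, -0.034, -0.02, 1], [0, -0.157, 0, 0.01, -0.034, -0.02, 1], [0, -0.157, 0, 0.012, -0.034, -0.02, 1], [0, -0.157, 0, 0.012, -0.034, -0.02, 1], [0, -0.157, 0, 0.01, 0, -0.02, 1], [0, 0, 0, 0, 0, 0, 1]])

```text
t: 7.8
eef_pos: [0.4813, -0.1366, 0.2106]
ee_rot: [-3.059, -0.732, -0.021]
force: [0.3, -0.4, 0.2]
width: 0.0874
```

Run:
```python
from h import *
s,p,d,W=shot("wrist","5")
print(s["eef_pos"],s["ee_rot"],s["q"],s["width"])
A=R.from_euler("xyz",s["ee_rot"]).as_matrix();print(A.round(3))
```

```text
[ 0.4813248  -0.13659599  0.21058501] [-3.05861481 -0.73159997 -0.02140498] [ 0.11729611 -0.23175776 -1.01551437  0.19050726 -0.05262066  1.27748119] 0.08739641897020818
[[ 0.744  0.034  0.667]
 [-0.016 -0.998  0.069]
 [ 0.668 -0.062 -0.742]]
```

View pics/wrist5.png

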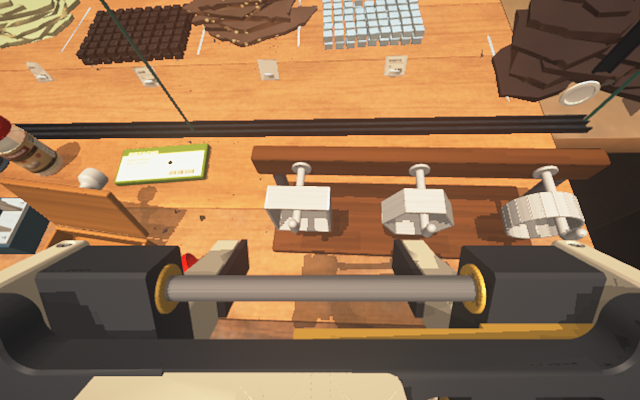

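```bash
cat > kin.py <<'E'
import numpy as np
from scipy.optimize import least_squares
D=np.array([[1.624,.359,.0115,-1.224,.157,.656,.237],
[.79134,-.03294,-.36402,-1.24571,.43066,.16032,.28330],
[.61338,-.09216,-.40858,-1.25451,.42666,.06358,.2875],
[.1173,-.23176,-1.01551,-.05262,.48132,-.1366,.21058]])
b=.193
def fk(p,q2,q3,q5):
    c0,z0,L1,L2,g,Lt=p
    a=np.pi/2-(q2-q3-q5)   # tool tilt forward from down
    f=q2-q3+g              # forearm angle: dir = (cos f', ...) below horizontal
    r=c0+L1*np.sin(q2)+L2*np.cos(f)+Lt*np.sin(a)
    z=z0+L1*np.cos(q2)-L2*np.sin(f)-Lt*np.cos(a)
    return np.array([r,z])
def res(p):
    o=[]
    for q1,q2,q3,q5,x,y,z in D:
        r=np.sqrt(x*x+y*y-b*b);o+=list(fk(p,q2,q3,q5)-[r,z])
    return o+[.01*(p[0]),.01*(p[4])]
P=least_squares(res,[0,.3,.45,.45,0,.25]).x
E
python3 - <<'E'
from kin import *
print(P.round(4),np.round(res(P),4))
def ik(x,y,z,a):
    r=np.sqrt(x*x+y*y-b*b)
    s=least_squares(lambda v:fk(P,v[0],v[1],v[0]-v[1]-np.pi/2+a)-[r,z],[-.1,-.4]);q2,q3=s.x
    return q2,q3,q2-q3-np.pi/2+a,np.abs(s.fun).max()
for a in(.0,.5,.6,.7,.785,.9,1.05):
    print(a,np.round(ik(.555,-.108,.113,a),3),np.round(ik(.51,-.108,.158,a),3),np.round(ik(.49,-.108,.178,a),3),np.round(ik(.49,-.108,.22,a),3))
for a in (0,-.2,-.35,-.5,-.785): print("lay",a,np.round(ik(.42,-.1,.03,a),3),np.round(ik(.45,-.1,.03,a),3))
E
```

```text
[0.0127 0.3012 0.6012 0.4668 0.0895 0.4286] [ 0.0002  0.001  -0.0006 -0.0004  0.0004 -0.0005  0.     -0.0001  0.0001
  0.0009]
0.0 [ 0.32  -0.377 -0.874  0.   ] [ 0.197 -0.424 -0.95   0.   ] [ 0.141 -0.439 -0.99   0.   ] [ 0.095 -0.384 -1.092  0.   ]
0.5 [ 0.142 -0.829 -0.1    0.   ] [-0.035 -0.854 -0.252  0.   ] [-0.117 -0.857 -0.331  0.   ] [-0.196 -0.79  -0.477  0.   ]
0.6 [ 0.154 -0.921  0.103  0.   ] [-0.044 -0.944 -0.071  0.   ] [-0.138 -0.946 -0.162  0.   ] [-0.232 -0.876 -0.326  0.   ]
0.7 [ 0.198 -1.014  0.341  0.   ] [-0.026 -1.038  0.142  0.   ] [-0.134 -1.038  0.034  0.   ] [-0.252 -0.965 -0.158  0.   ]
0.785 [ 0.274 -1.093  0.582  0.   ] [ 0.026 -1.121  0.362  0.   ] [-0.099 -1.121  0.236  0.   ] [-0.25  -1.043  0.007  0.   ]
0.9 [ 0.468 -1.203  1.     0.   ] [ 0.197 -1.245  0.771  0.   ] [ 0.038 -1.245  0.612  0.   ] [-0.199 -1.156  0.287  0.   ]
1.05 [ 1.012 -1.359  1.85   0.   ] [ 0.959 -1.481  1.919  0.01 ] [ 0.718 -1.481  1.679  0.011] [ 0.097 -1.34   0.917  0.   ]
lay 0 [ 0.285 -0.743 -0.543  0.   ] [ 0.32  -0.678 -0.573  0.   ]
lay -0.2 [ 0.392 -0.577 -0.802  0.   ] [ 0.426 -0.509 -0.836  0.   ]
lay -0.35 [ 0.485 -0.456 -0.979  0.   ] [ 0.518 -0.385 -1.018  0.   ]
lay -0.5 [ 0.585 -0.339 -1.147  0.   ] [ 0.617 -0.264 -1.189  0.   ]
lay -0.785 [ 0.785 -0.127 -1.443  0.   ] [ 0.816 -0.046 -1.494  0.   ]
```

play_rows(targets=[[-0.06, 0.14, -0.05, 0.015, 0.015, 0, 1], [0, 0.14, 0, 0.015, 0.014, -0.01, 1], [0, 0, 0, 0.008, 0, -0.01, 1]])

```text
t: 8.22
eef_pos: [0.5174, -0.1111, 0.1949]
ee_rot: [-3.124, -0.478, -0.014]
force: [1.0, -0.1, 1.6]
width: 0.0873
```

Run:
```python
from h import *
s=get_state()
print(s["eef_pos"],s["ee_rot"],s["q"].round(3))
A=R.from_euler("xyz",s["ee_rot"]).as_matrix();print(A.round(3))
Rt=R.from_euler("xyz",[np.pi,-.45,-.017]);
print("need rotvec",(Rt*R.from_matrix(A).inv()).as_rotvec().round(3), "shift to grasp",np.array([.555,-.1075,.113])-s["eef_pos"])
```

```text
[ 0.51736155 -0.111121    0.1949171 ] [-3.12415316 -0.47792767 -0.0137439 ] [ 0.213 -0.097 -0.831  0.238 -0.376  1.147]
[[ 0.888 -0.006  0.46 ]
 [-0.012 -1.     0.011]
 [ 0.46  -0.015 -0.888]]
need rotvec [-0.015  0.028 -0.011] shift to grasp [ 0.03763845  0.003621   -0.0819171 ]
```

play_rows(targets=[[-0.015, 0.02, -0.01, 0.012, 0.002, -0.026, 1], [0, 0, 0, 0.012, 0.001, -0.026, 1], [0, 0, 0, 0.002, 0, -0.006, 1]])

```text
t: 8.6
eef_pos: [0.5459, -0.1028, 0.1363]
ee_rot: [-3.14, -0.462, -0.009]
force: [-0.6, -0.5, -0.8]
width: 0.0877
```

```bash
cat > nd.py <<'E'
from h import *
import sys
def need(pos,eul):
    s=get_state();A=R.from_euler("xyz",s["ee_rot"]);Rt=R.from_euler("xyz",eul)
    print("pos",s["eef_pos"].round(4),"rot",s["ee_rot"].round(3),"q",s["q"].round(2),"F",s["force"].round(1),"w",s["width"].round(4))
    print("need rotvec",(Rt*A.inv()).as_rotvec().round(3),"shift",(np.array(pos)-s["eef_pos"]).round(4))
E
python3 - <<'E'
from nd import *
need([.555,-.1075,.113],[np.pi,-.45,-.017])
E
```

```text
Traceback (most recent call last):
  File "nd.py", line 5, in need
    print("pos",s["eef_pos"].round(4),"rot",s["ee_rot"].round(3),"q",s["q"].round(2),"F",s["force"].round(1),"w",s["width"].round(4))
                                                                                                                 ^^^^^^^^^^^^^^^^
AttributeError: 'float' object has no attribute 'round'
```

play_rows(targets=[[0, 0.01, -0.008, 0.0085, -0.005, -0.018, 1], [0, 0, 0, 0.001, -0.0005, -0.005, 1]])

```text
t: 8.85
eef_pos: [0.558, -0.1053, 0.1174]
ee_rot: [-3.133, -0.449, -0.012]
force: [-1.6, -1.7, -0.8]
width: 0.0874
```

```bash
sed -i 's/s\["width"\].round(4)/round(float(s["width"]),4)/' nd.py
python3 - <<'E'
from nd import *
need([.555,-.1075,.113],[np.pi,-.45,-.017])
s,p,d,W=shot("scene","6");crop(p,300,140,500,290,4,"pics/c6.png")
s,p,d,W=shot("wrist","6")
E
```

```text
pos [ 0.558  -0.1053  0.1174] rot [-3.133 -0.449 -0.012] q [ 0.05  0.09 -1.01  0.85 -0.02  0.67] F [-1.6 -1.7 -0.8] w 0.0874
need rotvec [-0.008 -0.001 -0.009] shift [-0.003  -0.0022 -0.0044]
```

View pics/c6.png

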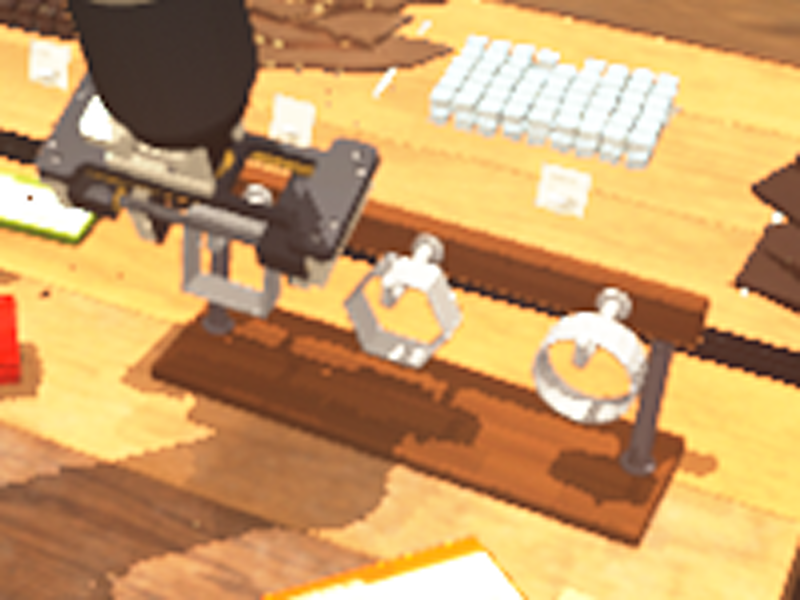

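View pics/wrist6.png

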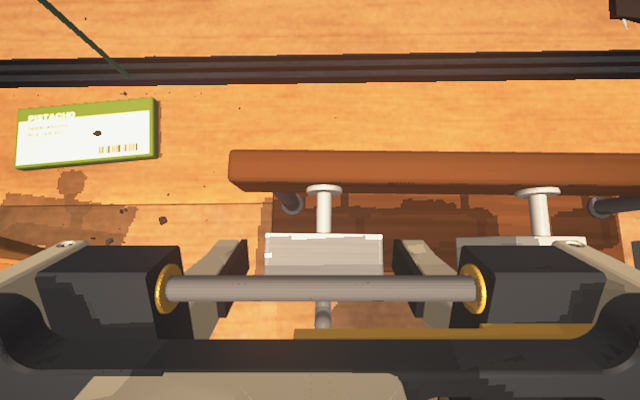

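```bash
python3 - <<'E'
s=open('kin.py').read()
s=s.replace("[.1173,-.23176","[.213,-.097,-.831,-.376,.51736,-.1111,.1949],\n[.05,.09,-1.01,-.02,.558,-.1053,.1174],\n[.1173,-.23176")
open('kin.py','w').write(s)
E
python3 - <<'E'
from kin import *
print(P.round(4),np.round(res(P),4))
E
```

```text
[ 0.1599 -0.0262  0.5873  0.2807 -0.3297  0.2788] [ 0.0004  0.0028  0.0025 -0.0017  0.0007 -0.004  -0.0076  0.0033  0.0016
 -0.0051  0.0025  0.0047  0.0016 -0.0033]
```

play_rows(targets=[[-0.008, 0.08, -0.009, -0.002, -0.002, -0.003, 1], [0, 0.07, 0, -0.001, -0.001, -0.003, 1], [0, 0, 0, 0, 0, 0, 1]])

```text
t: 9.32
eef_pos: [0.5584, -0.1244, 0.1183]
ee_rot: [3.117, -0.353, -0.02]
force: [0.7, 0.4, 0.1]
width: 0.0875
```

Run:
```python
from nd import *
need([.555,-.1075,.113],[np.pi,-.3,-.017])
```

```text
pos [ 0.5584 -0.1244  0.1183] rot [ 3.117 -0.353 -0.02 ] q [ 0.17  0.13 -0.77  0.28 -0.33  1.13] F [0.7 0.4 0.1] w 0.0875
need rotvec [0.024 0.053 0.01 ] shift [-0.0034  0.0169 -0.0053]
```

play_rows(targets=[[0.024, 0.05, 0.01, -0.003, 0.012, -0.004, 1], [0, 0, 0, -0.0005, 0.005, -0.002, 1]])

```text
t: 9.57
eef_pos: [0.554, -0.1075, 0.1127]
ee_rot: [3.139, -0.305, -0.016]
force: [0.8, -0.1, -1.2]
width: 0.0873
```

Run:
```python
from nd import *
need([.555,-.1075,.113],[np.pi,-.3,-.017])
s,p,d,W=shot("wrist","7");crop(p,160,120,620,360,1.7,"pics/c7.png")
```

```text
pos [ 0.554  -0.1075  0.1127] rot [ 3.139 -0.305 -0.016] q [ 0.2   0.15 -0.71  0.16 -0.42  1.22] F [ 0.8 -0.1 -1.2] w 0.0873
need rotvec [ 0.003  0.005 -0.   ] shift [ 0.001  -0.      0.0003]
```

View pics/c7.png

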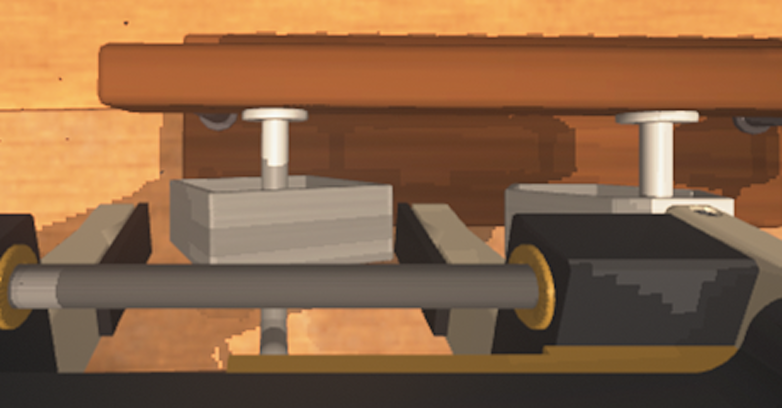

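Run:
```python
from nd import *
for n in("wrist","scene"):
    s,p,d,W=shot(n,"8");x,y,z=W[...,0],W[...,1],W[...,2]
    m=(x>.54)&(x<.59)&(y>-.165)&(y<-.05)&(z>.06)&(z<.15)
    P=W[m];print(n,len(P),P.min(0).round(4),P.max(0).round(4))
    m&=(z>.128)
    P=W[m];
    if len(P): print(P.min(0).round(4),P.max(0).round(4), np.polyfit(P[:,1],P[:,2],1).round(4))
    crop(p,*( (300,150,460,270,5) if n=="scene" else (160,120,620,360,1.7)),f"pics/c8{n}.png")
```

```text
wrist 9989 [ 0.54   -0.1649  0.0699] [ 0.5898 -0.05    0.15  ]
[ 0.54   -0.1649  0.128 ] [ 0.5898 -0.05    0.15  ] [0.0576 0.1427]
scene 366 [ 0.54   -0.1646  0.0676] [ 0.5896 -0.0505  0.1495]
[ 0.5414 -0.1313  0.1287] [ 0.5896 -0.0614  0.1495] [0.1552 0.1536]
```

View pics/c8wrist.png

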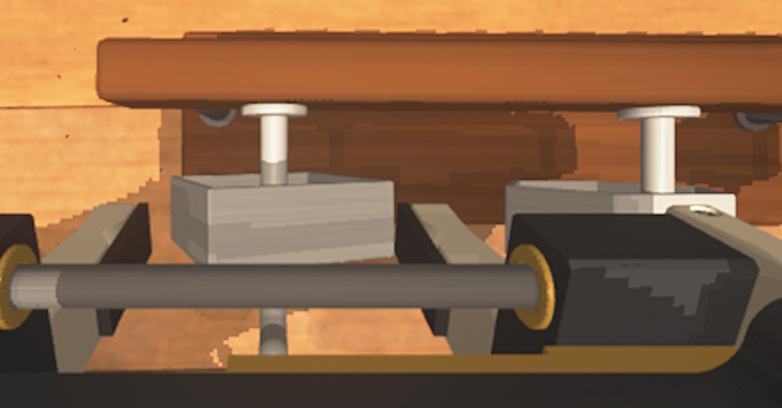

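View pics/c8scene.png

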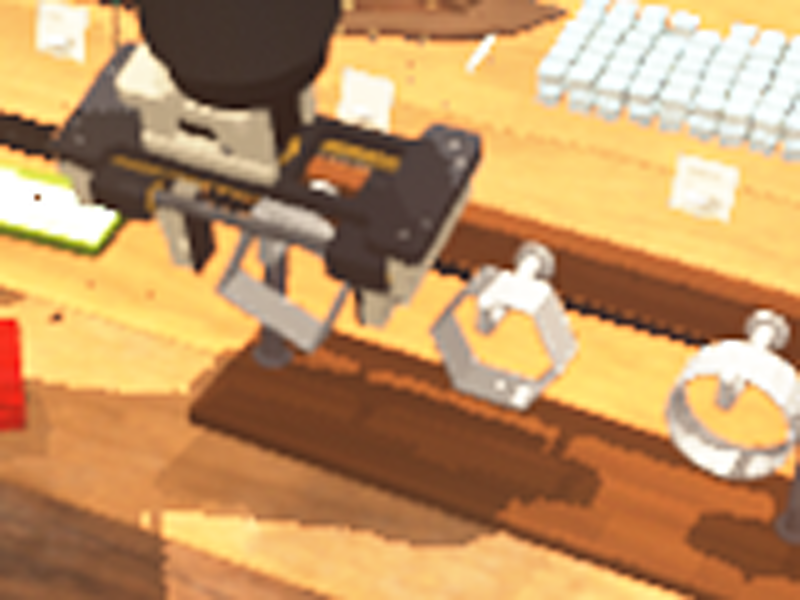

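play_rows(targets=[[0, 0, 0, 0, 0, -0.001, 0.6], [0, 0, 0, 0, 0, -0.001, 0.6], [0, 0, 0, 0, 0, -0.001, 0.6]], grip_force=8)

```text
t: 10.1
eef_pos: [0.5512, -0.1093, 0.1088]
ee_rot: [3.137, -0.304, -0.015]
force: [-1.0, -0.2, 5.6]
width: 0.0702
```

Run:
```python
from nd import *
need([.555,-.1075,.113],[np.pi,-.3,-.017])
for n in("wrist","scene"):
    s,p,d,W=shot(n,"9")
    crop(p,*( (300,150,460,270,5) if n=="scene" else (160,120,620,360,1.7)),f"pics/c9{n}.png")
```

```text
pos [ 0.5512 -0.1093  0.1088] rot [ 3.137 -0.304 -0.015] q [ 0.19  0.15 -0.72  0.17 -0.4   1.21] F [-1.  -0.2  5.6] w 0.0702
need rotvec [ 0.005  0.004 -0.   ] shift [0.0038 0.0018 0.0042]
```

View pics/c9wrist.png

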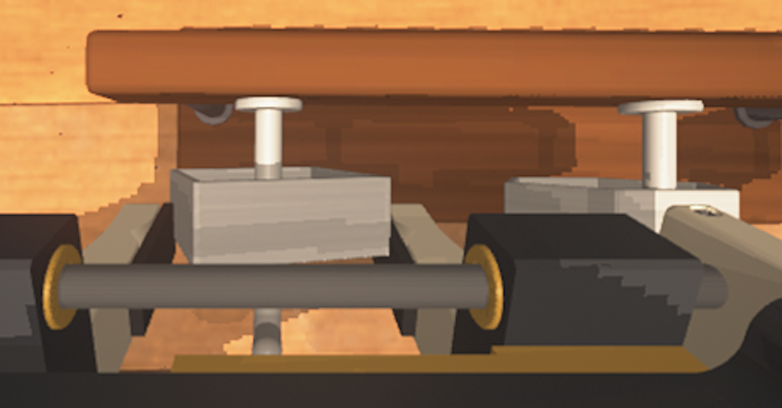

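View pics/c9scene.png

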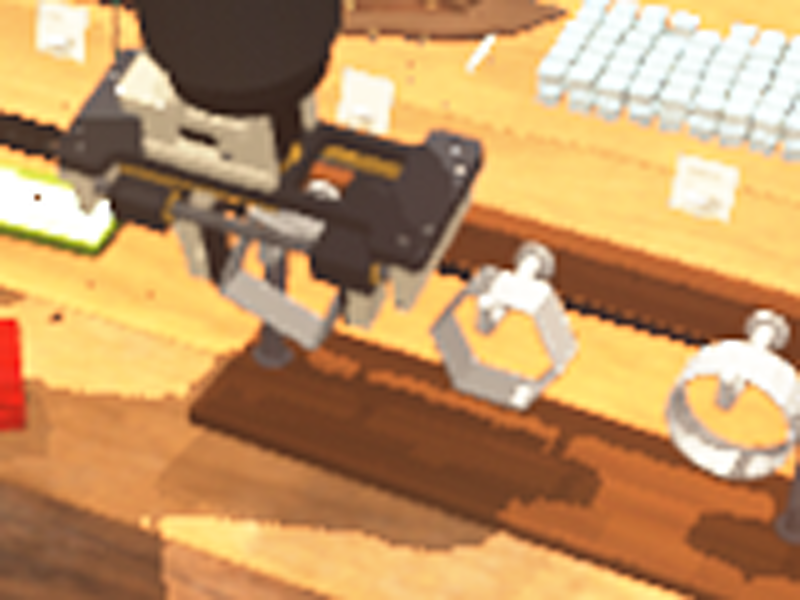

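play_rows(targets=[[0, 0, 0, 0.002, 0.001, 0.003, 0.6], [0, 0, 0, 0, 0, 0, 0.6], [0, 0, 0, 0, 0, 0, 0.55], [0, 0, 0, 0, 0, 0, 0.55]], grip_force=12)

```text
t: 10.7
eef_pos: [0.5524, -0.1083, 0.111]
ee_rot: [3.137, -0.302, -0.016]
force: [0.7, 0.1, -0.7]
width: 0.0698
```

Run:
```python
from nd import *
need([.555,-.1075,.113],[np.pi,-.3,-.017])
for n in("wrist","scene"):
    s,p,d,W=shot(n,"10")
    crop(p,*( (300,150,460,270,5) if n=="scene" else (160,120,620,360,1.7)),f"pics/c10{n}.png")
```

```text
pos [ 0.5524 -0.1083  0.111 ] rot [ 3.137 -0.302 -0.016] q [ 0.2   0.15 -0.72  0.17 -0.42  1.21] F [ 0.7  0.1 -0.7] w 0.0698
need rotvec [0.005 0.002 0.001] shift [0.0026 0.0008 0.002 ]
```

View pics/c10wrist.png

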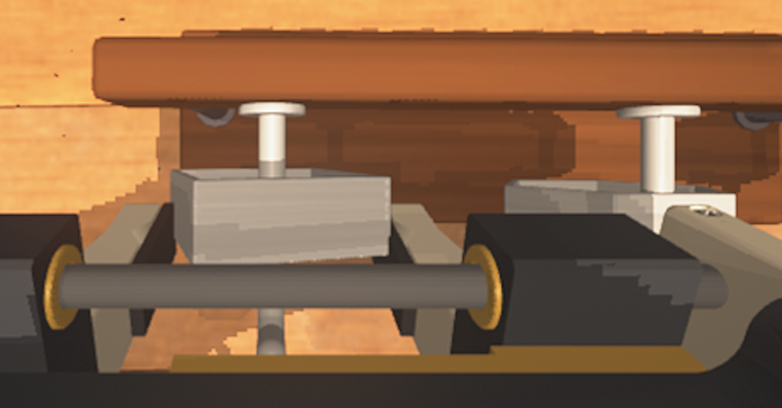

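View pics/c10scene.png

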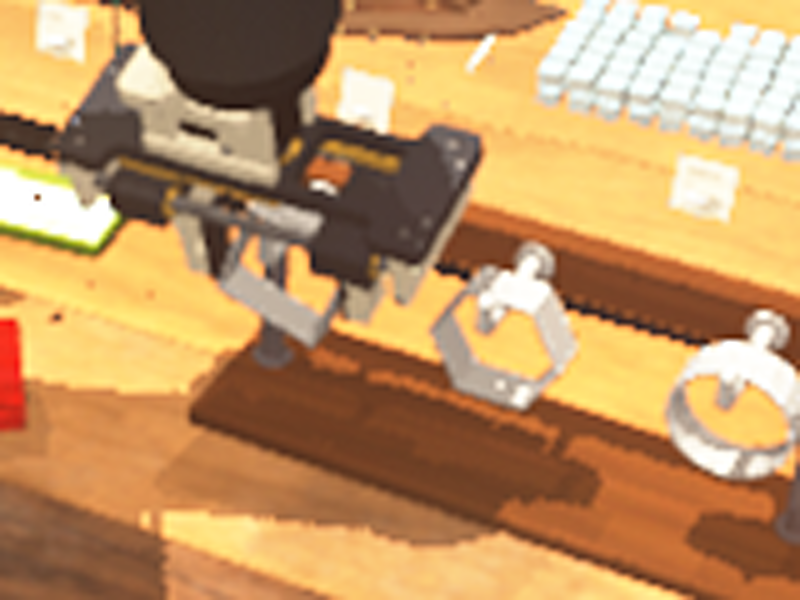

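play_rows(targets=[[0, 0, 0, 0, 0, 0.006, 0.55], [0, 0, 0, 0, 0, 0.006, 0.55], [0, 0, 0, 0, 0, 0, 0.55]], grip_force=20)

```text
t: 11.18
eef_pos: [0.5526, -0.1082, 0.1241]
ee_rot: [3.137, -0.302, -0.016]
force: [0.3, -0.2, -1.1]
width: 0.0695
```

Run:
```python
from nd import *
need([.555,-.1075,.113],[np.pi,-.3,-.017])
for n in("wrist","scene"):
    s,p,d,W=shot(n,"11")
    crop(p,*( (300,150,460,270,5) if n=="scene" else (160,120,620,360,1.7)),f"pics/c11{n}.png")
```

```text
pos [ 0.5526 -0.1082  0.1241] rot [ 3.137 -0.302 -0.016] q [ 0.2   0.13 -0.7   0.15 -0.45  1.23] F [ 0.3 -0.2 -1.1] w 0.0695
need rotvec [0.005 0.002 0.001] shift [ 0.0024  0.0007 -0.0111]
```

View pics/c11wrist.png

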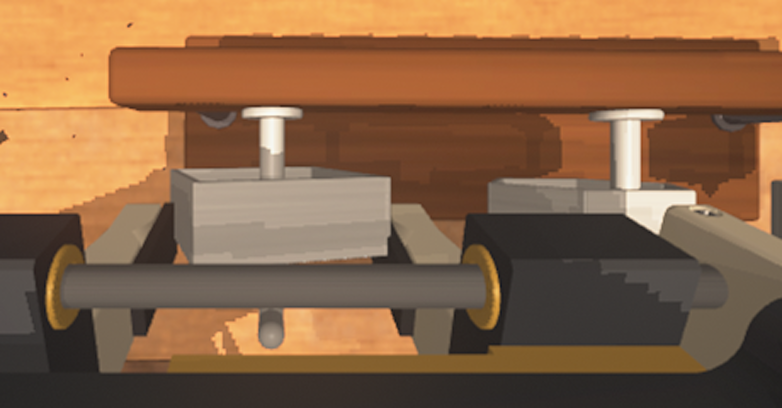

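View pics/c11scene.png

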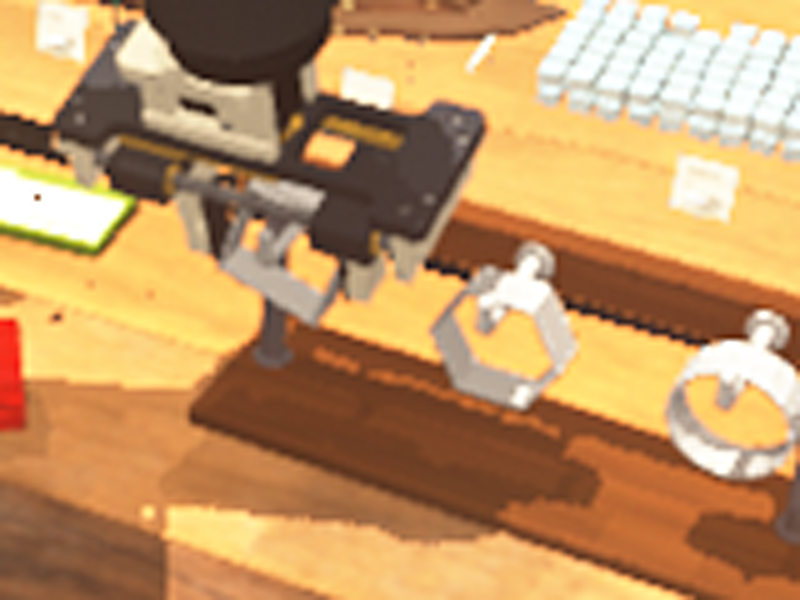

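play_rows(targets=[[0, 0, 0, 0, 0, 0.009, 0.55], [0, 0, 0, 0, 0, 0.009, 0.55], [0, 0, 0, -0.01, 0, 0, 0.55], [0, 0, 0, -0.015, 0, 0, 0.55], [0, 0, 0, -0.015, 0, 0, 0.55], [0, 0, 0, -0.015, 0, 0, 0.55]])

```text
t: 12.02
eef_pos: [0.493, -0.1086, 0.1421]
ee_rot: [3.137, -0.3, -0.017]
force: [0.1, 0.2, -0.3]
width: 0.069
```

Run:
```python
from nd import *
need([.555,-.1075,.113],[np.pi,-.3,-.017])
for n in("side","scene"):
    s,p,d,W=shot(n,"12")
    crop(p,*( (280,150,460,285,4) if n=="scene" else (250,100,450,250,4)),f"pics/c12{n}.png")
```

```text
pos [ 0.493  -0.1086  0.1421] rot [ 3.137 -0.3   -0.017] q [ 0.23  0.   -0.79  0.16 -0.5   1.19] F [ 0.1  0.2 -0.3] w 0.069
need rotvec [0.005 0.    0.001] shift [ 0.062   0.0011 -0.0291]
```

View pics/c12scene.png

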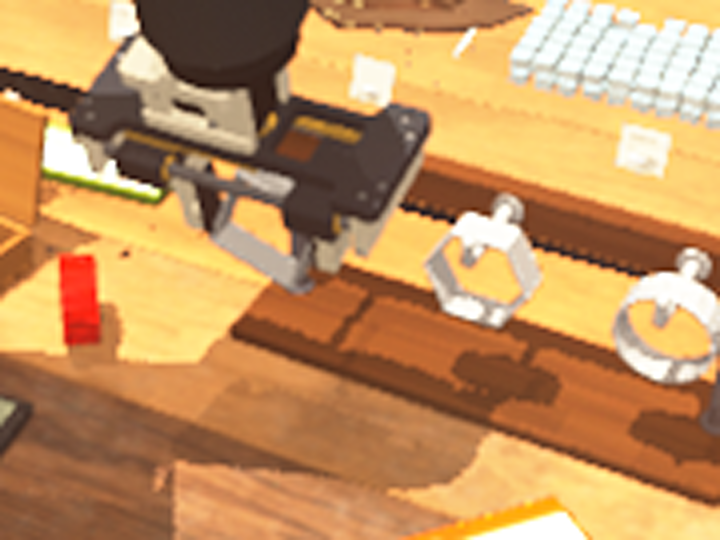

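View pics/c12side.png

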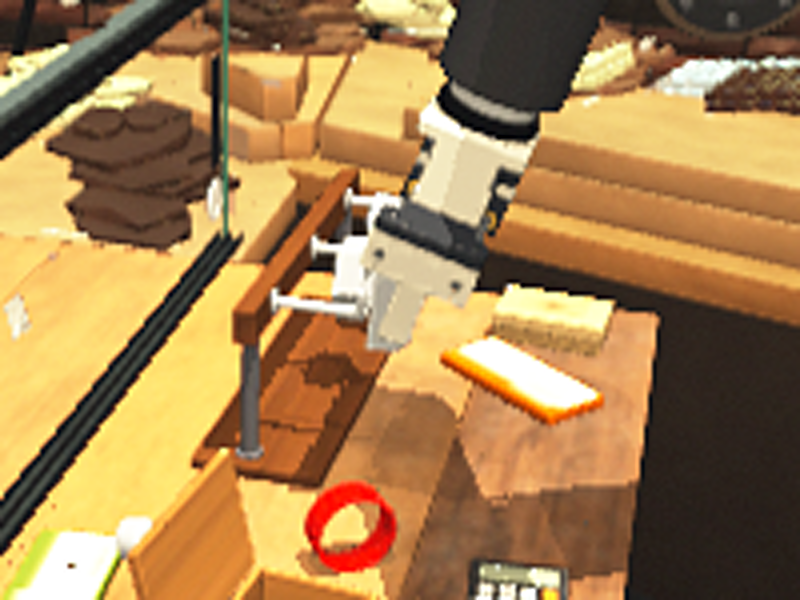

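play_rows(targets=[[0, 0.05, 0, -0.03, 0, 0, 0.55], [0, 0.16, 0, -0.03, 0, -0.005, 0.55], [0, 0.16, 0, -0.02, 0, -0.01, 0.55], [0, 0.16, 0, -0.005, 0, -0.01, 0.55], [0, 0.16, 0, 0, 0, -0.01, 0.55], [0, 0.16, 0, 0, 0, -0.01, 0.55], [0, 0, 0, 0, 0, 0, 0.55]])

```text
t: 13.0
eef_pos: [0.4055, -0.1077, 0.0962]
ee_rot: [3.125, 0.572, -0.015]
force: [0.7, -0.1, -1.0]
width: 0.0691
```

Run:
```python
from nd import *
need([.41,-.1075,.07],[np.pi,.55,-.017])
for n in("side","scene"):
    s,p,d,W=shot(n,"13")
    crop(p,*( (280,150,460,285,4) if n=="scene" else (250,100,450,250,4)),f"pics/c13{n}.png")
```

```text
pos [ 0.4055 -0.1077  0.0962] rot [ 3.125  0.572 -0.015] q [ 0.15  0.45 -0.33 -0.07 -1.36  1.45] F [ 0.7 -0.1 -1. ] w 0.0691
need rotvec [ 0.013 -0.023 -0.01 ] shift [ 0.0045  0.0002 -0.0262]
```

View pics/c13scene.png

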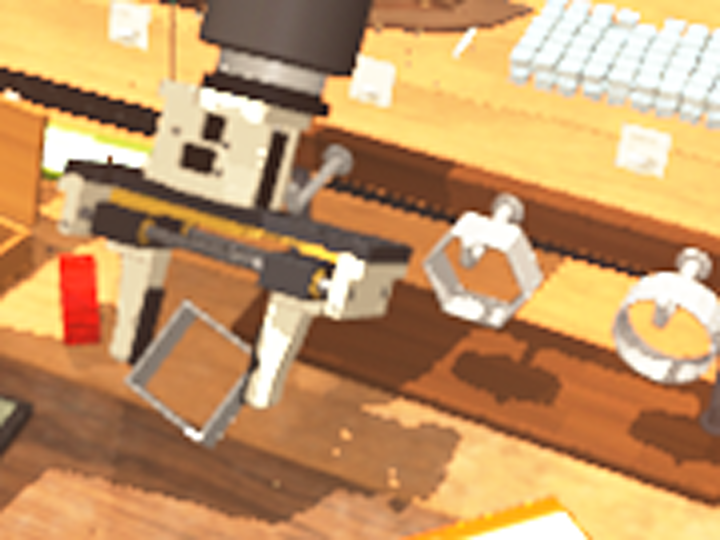

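View pics/c13side.png

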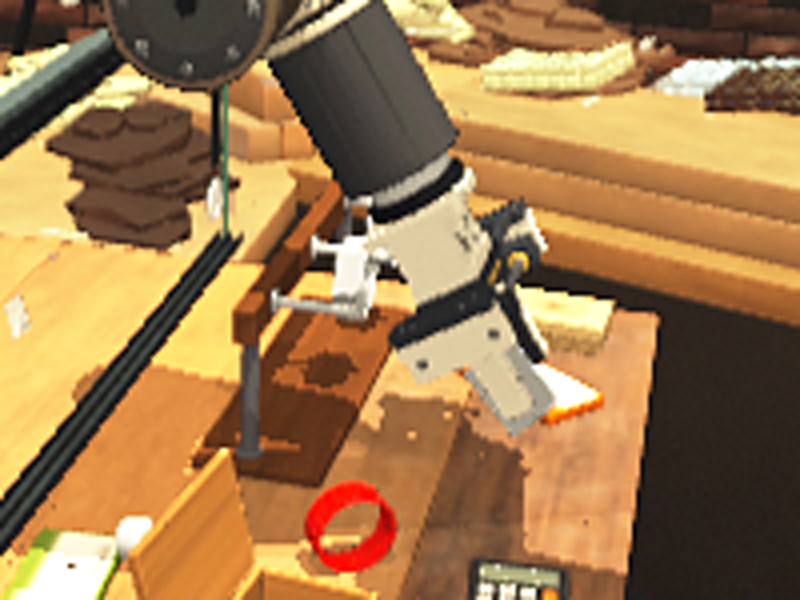

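play_rows(targets=[[0, 0, 0, 0, 0.007, -0.015, 0.55], [0, 0, 0, 0, 0.007, -0.015, 0.55], [0, 0, 0, 0, 0.004, -0.01, 0.55], [0, 0, 0, 0, 0, -0.005, 0.55]])

```text
t: 13.6
eef_pos: [0.4057, -0.0881, 0.0556]
ee_rot: [3.128, 0.551, -0.012]
force: [-0.8, -0.3, -0.6]
width: 0.0695
```

Run:
```python
from nd import *
need([.41,-.1075,.04],[np.pi,.55,-.017])
for n in("side","scene"):
    s,p,d,W=shot(n,"14")
    crop(p,*( (280,150,460,285,4) if n=="scene" else (250,100,450,250,4)),f"pics/c14{n}.png")
```

```text
pos [ 0.4057 -0.0881  0.0556] rot [ 3.128  0.551 -0.012] q [ 0.18  0.49 -0.37 -0.09 -1.26  1.43] F [-0.8 -0.3 -0.6] w 0.0695
need rotvec [ 0.011 -0.001 -0.011] shift [ 0.0043 -0.0194 -0.0156]
```

View pics/c14scene.png

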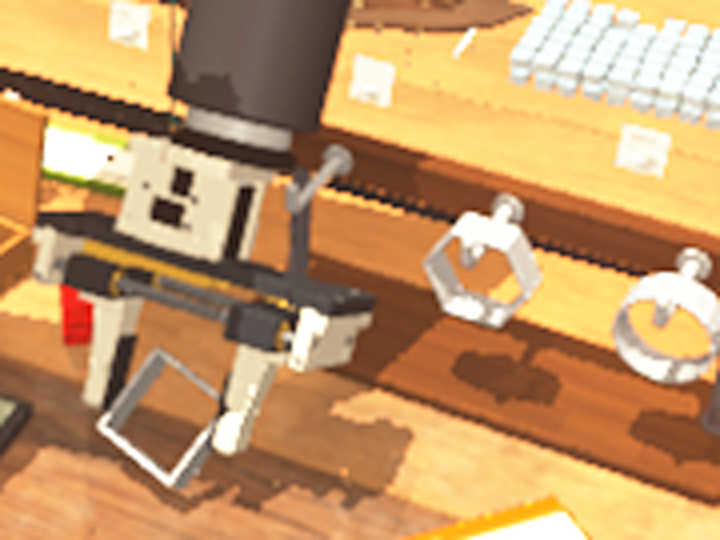

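View pics/c14side.png

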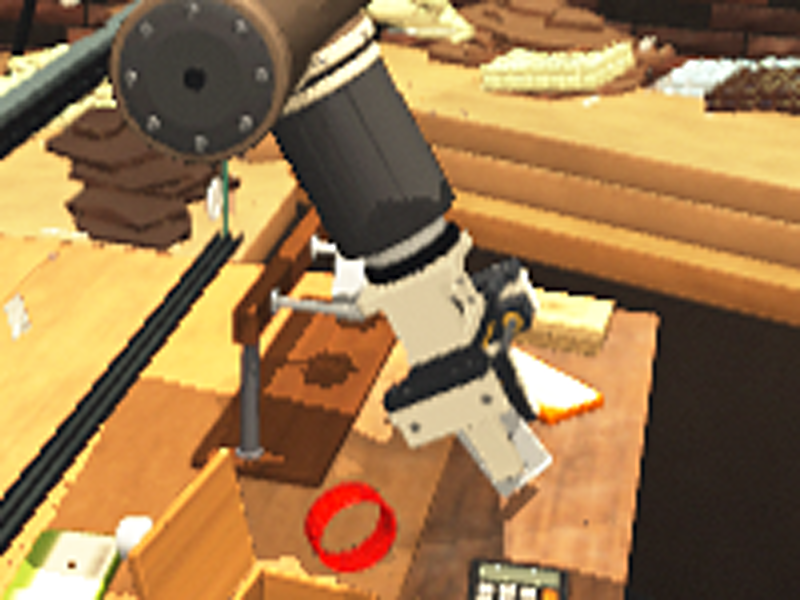

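play_rows(targets=[[0, 0, 0, 0, -0.008, -0.008, 0.55], [0, 0, 0, 0, -0.008, -0.007, 0.55], [0, 0, 0, 0, -0.004, -0.005, 0.55]])

```text
t: 14.08
eef_pos: [0.4087, -0.1093, 0.0358]
ee_rot: [3.129, 0.546, -0.011]
force: [2.5, 1.7, 4.1]
width: 0.0681
```

play_rows(targets=[[0, 0, 0, 0.001, 0, -0.004, 0.55], [0, 0, 0, 0.001, 0, -0.004, 0.55], [0, 0, 0, 0.001, 0, -0.004, 0.55]], grip_force=4)

```text
t: 14.45
eef_pos: [0.4095, -0.1114, 0.026]
ee_rot: [3.129, 0.551, -0.013]
force: [-10.0, -1.6, 6.5]
width: 0.069
```

Run:
```python
from nd import *
need([.41,-.1075,.03],[np.pi,.55,-.017])
for n in("side","scene"):
    s,p,d,W=shot(n,"15")
    crop(p,*( (280,170,460,305,4) if n=="scene" else (250,100,450,250,4)),f"pics/c15{n}.png")
```

```text
pos [ 0.4095 -0.1114  0.026 ] rot [ 3.129  0.551 -0.013] q [ 0.14  0.54 -0.38 -0.07 -1.2   1.47] F [-10.   -1.6   6.5] w 0.069
need rotvec [ 0.011 -0.001 -0.011] shift [0.0005 0.0039 0.004 ]
```

View pics/c15scene.png

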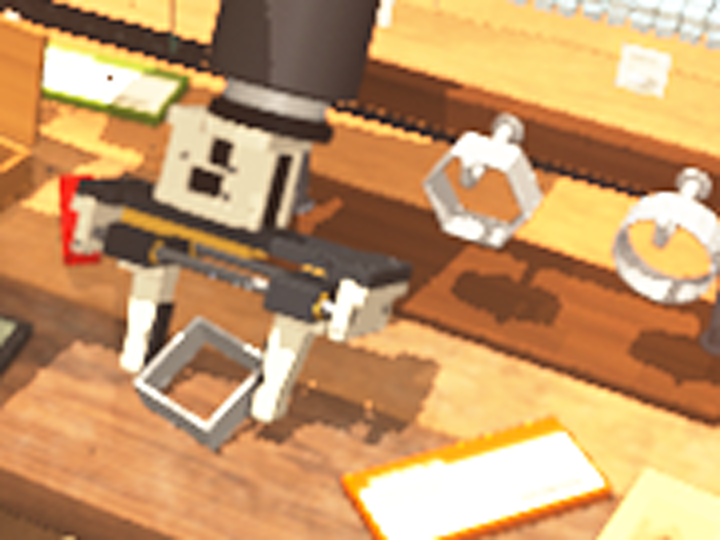

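View pics/c15side.png

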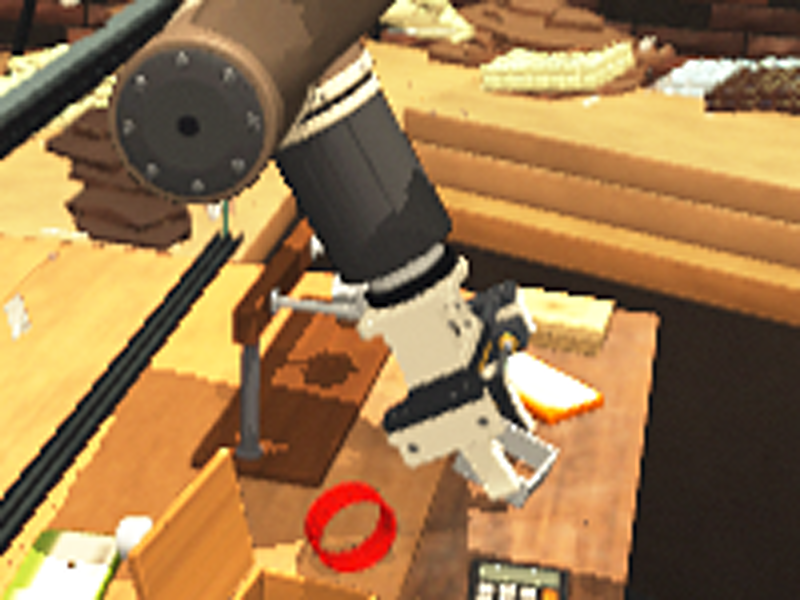

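play_rows(targets=[[0, 0, 0, 0, 0, 0, 1], [0, 0, 0, 0, 0, 0, 1], [0, 0, 0, 0, 0, 0, 1], [0, 0, 0, 0, 0, 0, 1]])

```text
t: 15.05
eef_pos: [0.4088, -0.1124, 0.0239]
ee_rot: [3.128, 0.552, -0.015]
force: [-2.0, -0.0, 1.0]
width: 0.0873
```

Run:
```python
from nd import *
need([.41,-.1075,.03],[np.pi,0,-.017])
for n in("side","scene"):
    s,p,d,W=shot(n,"16")
    crop(p,*( (280,170,460,305,4) if n=="scene" else (250,100,450,250,4)),f"pics/c16{n}.png")
```

```text
pos [ 0.4088 -0.1124  0.0239] rot [ 3.128  0.552 -0.015] q [ 0.14  0.54 -0.38 -0.07 -1.2   1.47] F [-2. -0.  1.] w 0.0873
need rotvec [ 0.004 -0.552 -0.006] shift [0.0012 0.0049 0.0061]
```

View pics/c16scene.png

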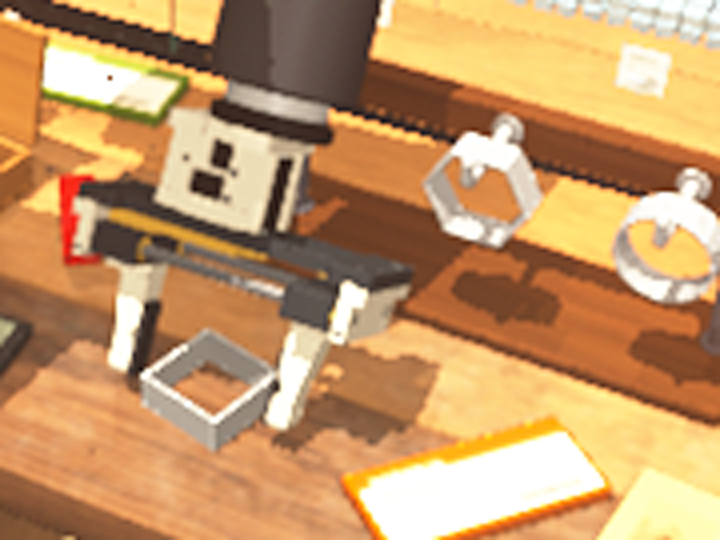

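View pics/c16side.png

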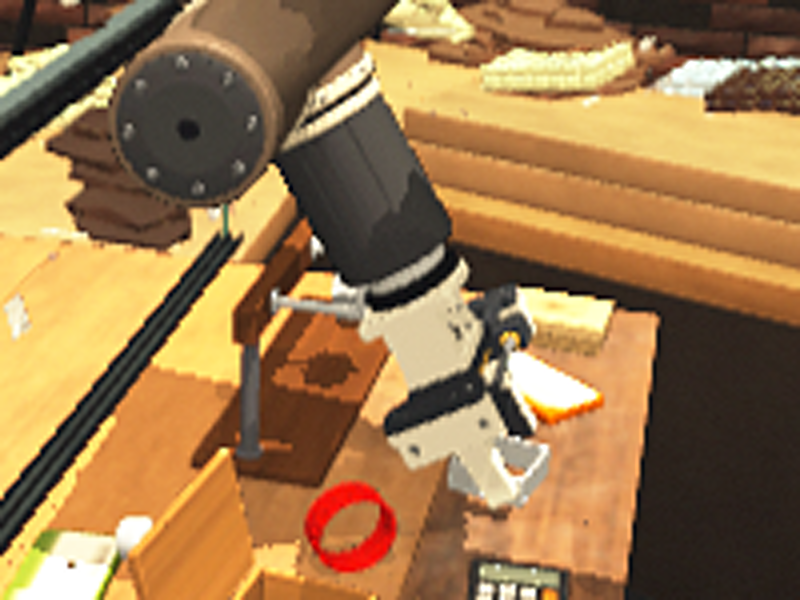

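play_rows(targets=[[0, 0, 0, 0, 0, 0.02, 1], [0, 0, 0, 0, 0, 0.03, 1], [0, -0.1, 0, 0, 0, 0.04, 1], [0, -0.16, 0, 0, 0, 0.05, 1], [0, -0.16, 0, 0, 0, 0.05, 1], [0, -0.13, 0, 0, 0, 0.03, 1], [0, 0, 0, 0, 0, 0, 1]])

```text
t: 16.02
eef_pos: [0.4118, -0.1124, 0.252]
ee_rot: [3.137, -0.022, -0.012]
force: [-0.4, 1.0, -0.2]
width: 0.0872
```

Run:
```python
from nd import *
need([.41,-.1075,.25],[np.pi,0,-.017])
s,p,d,W=shot("wrist",17)
s,p,d,W=shot("scene",17);x,y,z=W[...,0],W[...,1],W[...,2]
crop(p,280,200,440,320,5,"pics/c17.png")
m=(abs(x-.42)<.06)&(abs(y+.11)<.06)&(z>.019)&(z<.03);P=W[m]
r=cv2.minAreaRect((P[:,:2]*1000).astype(np.float32));print(r,np.median(P[:,2]),len(P))
```

```text
pos [ 0.4118 -0.1124  0.252 ] rot [ 3.137 -0.022 -0.012] q [ 0.21 -0.09 -0.49  0.01 -1.15  1.35] F [-0.4  1.  -0.2] w 0.0872
need rotvec [ 0.005  0.022 -0.005] shift [-0.0018  0.0049 -0.002 ]
((416.7423095703125, -114.07965087890625), (63.08688735961914, 64.35403442382812), 74.41421508789062) 0.022823786103669974 181
```

View pics/c17.png

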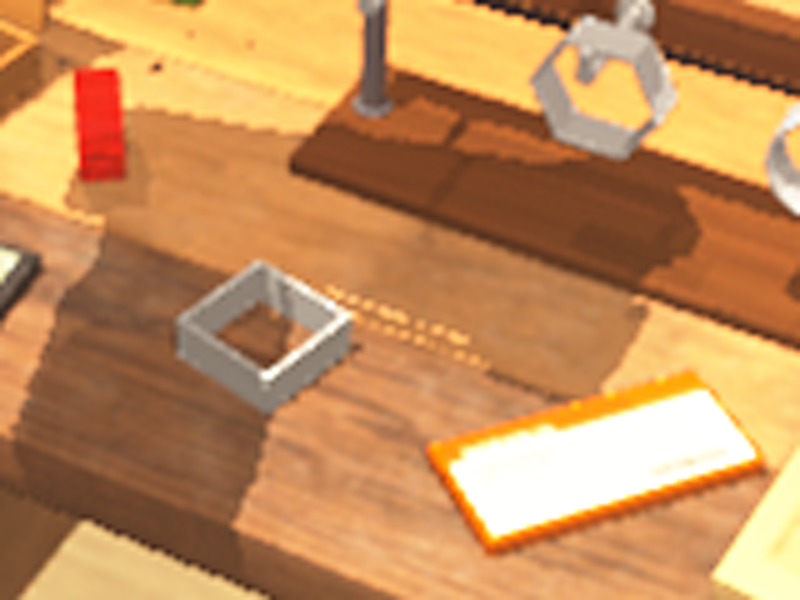

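View pics/wrist17.png

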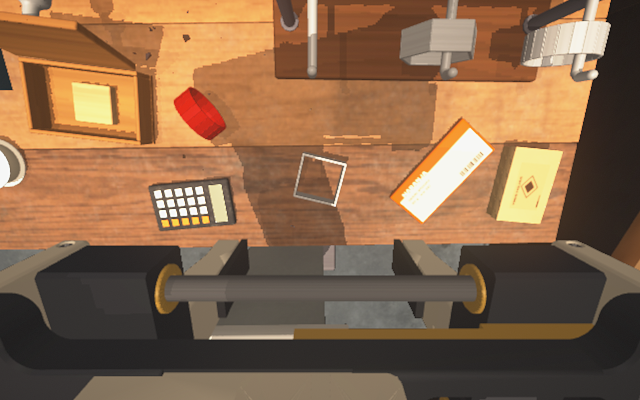

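Run:
```python
from nd import *
p=cv2.imread("pics/wrist17.png");T=np.load("pics/wrist17_T.npy");d=np.load("pics/wrist17.npy");W=cloud("wrist",d,T)
K=camera_params("wrist")["camera_matrix"]
g=cv2.cvtColor(p,cv2.COLOR_BGR2GRAY)
crop(p,270,135,370,225,8,"pics/c18.png")
m=(W[...,2]>.0195)&(W[...,2]<.03);m[:,:275]=0;m[:,365:]=0;m[:140]=0;m[215:]=0
P=W[m];r=cv2.minAreaRect((P[:,:2]*1000).astype(np.float32));print("depth",r,len(P),np.median(P[:,2]))
# color ray
b=p.astype(int);mc=(b.min(2)>150)&(b.max(2)-b.min(2)<50);mc[:,:275]=0;mc[:,365:]=0;mc[:145]=0;mc[215:]=0
v,u=np.nonzero(mc);ray=np.stack([(u-K[0,2])/K[0,0],-(v-K[1,2])/K[1,1],-np.ones(len(u))],-1)@T[:3,:3].T
X=T[:3,3]+ray*((.024-T[2,3])/ray[:,2])[:,None]
r=cv2.minAreaRect((X[:,:2]*1000).astype(np.float32));print("rays",r,len(u))
```

```text
depth ((416.33111572265625, -112.67054748535156), (60.12660217285156, 60.111122131347656), 75.7176742553711) 429 0.023586327880196267
rays ((415.8471374511719, -112.53488159179688), (59.013099670410156, 60.28126525878906), 75.3417739868164) 231
```

View pics/c18.png

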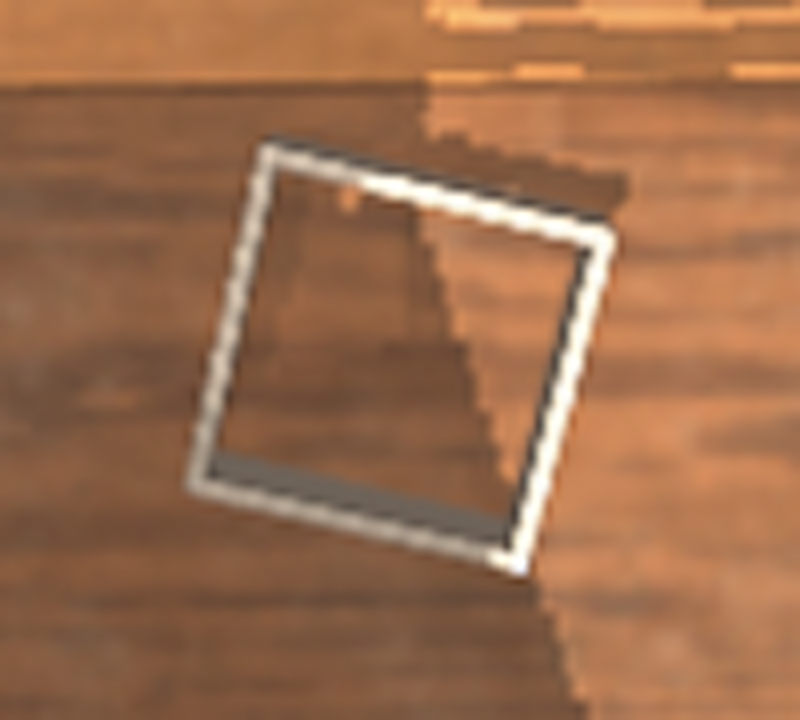

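play_rows(targets=[[0.003, 0.02, -0.12, 0.002, 0, -0.04, 1], [0, 0, -0.12, 0.002, 0, -0.05, 1], [0, 0, 0, 0, 0, -0.05, 1], [0, 0, 0, 0, 0, -0.04, 1], [0, 0, 0, 0, 0, 0, 1]])

```text
t: 16.75
eef_pos: [0.4144, -0.1127, 0.058]
ee_rot: [3.13, 0.023, -0.261]
force: [-0.7, -0.9, -0.1]
width: 0.0879
```

Run:
```python
from nd import *
need([.4163,-.1126,.018],[np.pi,0,-.25])
```

```text
pos [ 0.4144 -0.1127  0.058 ] rot [ 3.13   0.023 -0.261] q [ 0.2   0.18 -0.73  0.   -0.69  1.11] F [-0.7 -0.9 -0.1] w 0.0879
need rotvec [ 0.006 -0.025  0.011] shift [ 0.0019  0.0001 -0.04  ]
```

play_rows(targets=[[0.006, -0.025, 0.011, 0.002, 0, -0.018, 1], [0, 0, 0, 0, 0, -0.016, 1], [0, 0, 0, 0, 0, -0.002, 1]])

```text
t: 17.12
eef_pos: [0.4186, -0.1128, 0.0219]
ee_rot: [3.14, 0.003, -0.249]
force: [0.2, -0.5, 0.3]
width: 0.0879
```

Run:
```python
from nd import *
need([.4163,-.1126,.018],[np.pi,0,-.25])
s,p,d,W=shot("scene",19);crop(p,270,170,450,305,4,"pics/c19.png")
```

```text
pos [ 0.4186 -0.1128  0.0219] rot [ 3.14e+00  3.00e-03 -2.49e-01] q [ 0.2   0.24 -0.77  0.   -0.56  1.13] F [ 0.2 -0.5  0.3] w 0.0879
need rotvec [ 0.001 -0.004 -0.001] shift [-0.0023  0.0002 -0.0039]
```

View pics/c19.png

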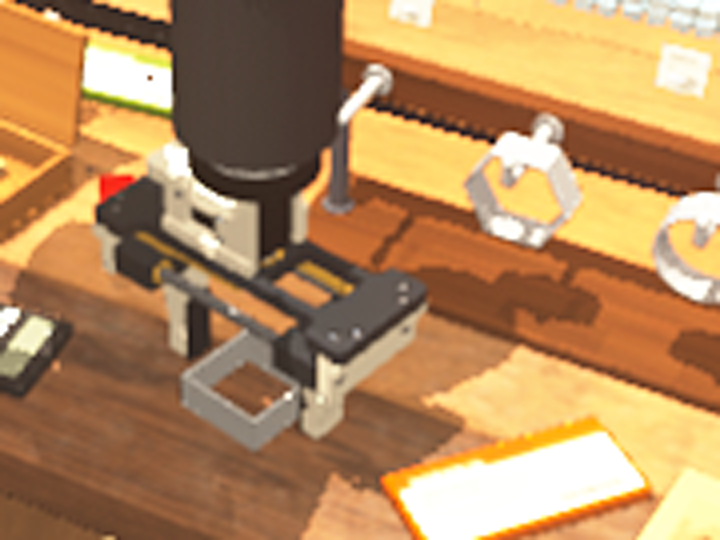

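play_rows(targets=[[0, 0, 0, -0.003, 0, -0.004, 0.6], [0, 0, 0, 0, 0, -0.001, 0.6], [0, 0, 0, 0, 0, -0.001, 0.6], [0, 0, 0, 0, 0, -0.001, 0.6], [0, 0, 0, 0, 0, -0.001, 0.6]], grip_force=15)

```text
t: 17.8
eef_pos: [0.4174, -0.1125, 0.0175]
ee_rot: [3.141, -0.001, -0.248]
force: [-5.3, 3.0, 21.1]
width: 0.0599
```

Run:
```python
from nd import *
need([.4163,-.1126,.018],[np.pi,0,-.25])
s,p,d,W=shot("scene",20);crop(p,270,170,450,305,4,"pics/c20.png")
```

```text
pos [ 0.4174 -0.1125  0.0175] rot [ 3.141e+00 -1.000e-03 -2.480e-01] q [ 0.2   0.25 -0.78  0.   -0.54  1.12] F [-5.3  3.  21.1] w 0.0599
need rotvec [ 0.001  0.    -0.002] shift [-0.0011 -0.0001  0.0005]
```

View pics/c20.png

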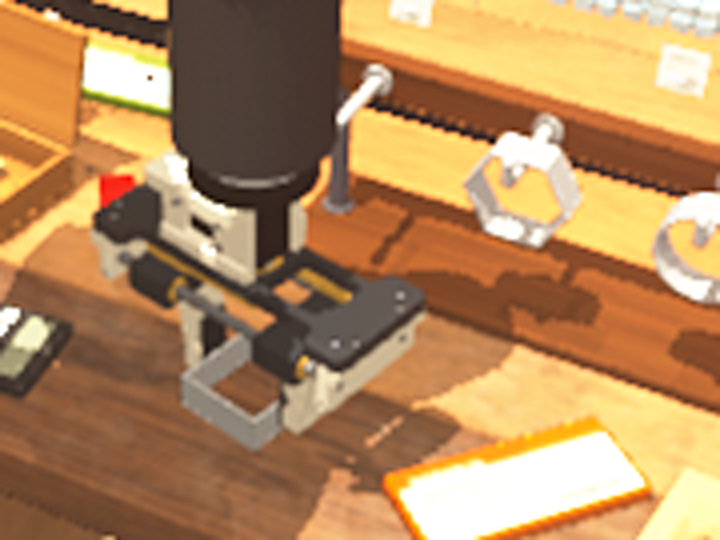

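play_rows(targets=[[0, 0, 0, 0, 0, 0.02, 0.6], [0, 0, 0, 0, 0, 0.03, 0.6], [0, 0, 0, 0, 0.01, 0.04, 0.6], [0, 0, 0.06, 0, 0.04, 0.03, 0.6], [0, 0, 0.07, 0.02, 0.05, 0, 0.6], [0, 0, 0, 0.025, 0.06, 0, 0.6], [0, 0, 0, 0.025, 0.06, 0, 0.6], [0, 0, 0, 0.02, 0.05, 0, 0.6], [0, 0, 0, 0.005, 0.01, 0, 0.6], [0, 0, 0, 0, 0, 0, 0.6]], grip_force=25)

```text
t: 19.1
eef_pos: [0.5093, 0.1695, 0.1433]
ee_rot: [-3.139, -0.003, -0.115]
force: [-0.4, -0.3, -1.5]
width: 0.06
```

Run:
```python
from nd import *
need([.5165,.173,.06],[np.pi,0,-.12])
for n in("side","scene"):
    s,p,d,W=shot(n,"21")
    crop(p,*( (190,120,370,255,4) if n=="scene" else (230,140,430,290,4)),f"pics/c21{n}.png")
```

```text
pos [0.5093 0.1695 0.1433] rot [-3.139e+00 -3.000e-03 -1.150e-01] q [ 0.69  0.21 -0.43  0.   -0.93  0.77] F [-0.4 -0.3 -1.5] w 0.06
need rotvec [-0.002  0.003 -0.005] shift [ 0.0072  0.0035 -0.0833]
```

View pics/c21scene.png

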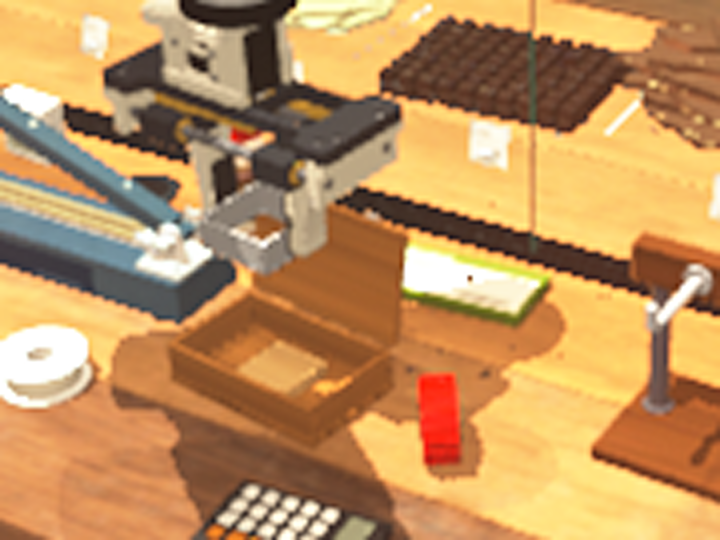

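View pics/c21side.png

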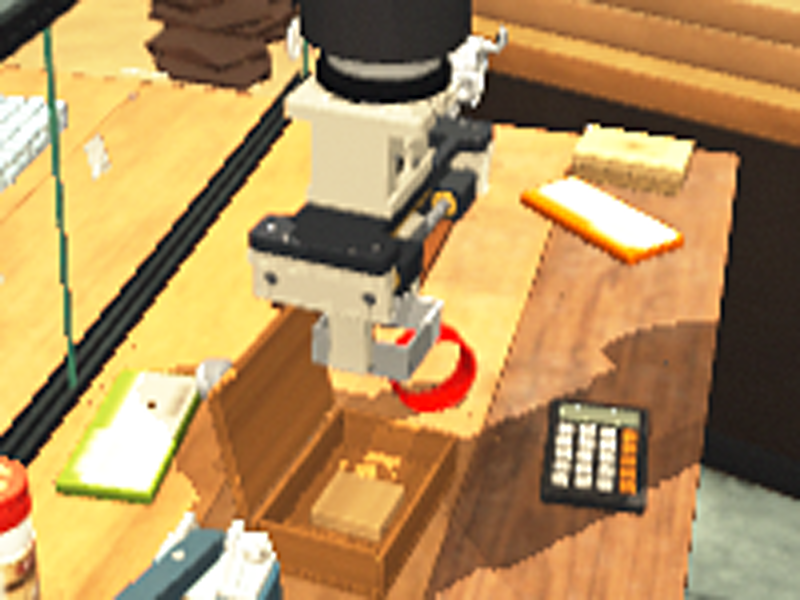

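Run:
```python
from nd import *
s=get_state();A=R.from_euler("xyz",s["ee_rot"]).as_matrix()
for n in("side","scene"):
    d=np.load(f"pics/{n}21.npy");W=cloud(n,d,Tcw(n)).reshape(-1,3)
    L=(W-s["eef_pos"])@A
    m=(abs(L[:,1])<.034)&(abs(L[:,0])<.05)&(L[:,2]>-.008)&(L[:,2]<.022)
    Q=L[m];print(n,len(Q))
    h,e=np.histogram(Q[:,0],bins=np.arange(-.04,.041,.002));print(list(zip((e[:-1]*1000).round(),h)))
    for lo,hi in((-.034,-.026),(.02,.034)):
        q=Q[(Q[:,0]>lo)&(Q[:,0]<hi)]
        if len(q): print("  face",lo,np.median(q[:,0]).round(4),q.min(0).round(4),q.max(0).round(4))
```

```text
side 289
[(np.float64(-40.0), np.int64(0)), (np.float64(-38.0), np.int64(0)), (np.float64(-36.0), np.int64(0)), (np.float64(-34.0), np.int64(0)), (np.float64(-32.0), np.int64(20)), (np.float64(-30.0), np.int64(64)), (np.float64(-28.0), np.int64(11)), (np.float64(-26.0), np.int64(8)), (np.float64(-24.0), np.int64(10)), (np.float64(-22.0), np.int64(12)), (np.float64(-20.0), np.int64(16)), (np.float64(-18.0), np.int64(10)), (np.float64(-16.0), np.int64(13)), (np.float64(-14.0), np.int64(13)), (np.float64(-12.0), np.int64(18)), (np.float64(-10.0), np.int64(13)), (np.float64(-8.0), np.int64(13)), (np.float64(-6.0), np.int64(8)), (np.float64(-4.0), np.int64(3)), (np.float64(-2.0), np.int64(7)), (np.float64(0.0), np.int64(4)), (np.float64(2.0), np.int64(1)), (np.float64(4.0), np.int64(0)), (np.float64(6.0), np.int64(0)), (np.float64(8.0), np.int64(0)), (np.float64(10.0), np.int64(0)), (np.float64(12.0), np.int64(0)), (np.float64(14.0), np.int64(0)), (np.float64(16.0), np.int64(0)), (np.float64(18.0), np.int64(0)), (np.float64(20.0), np.int64(9)), (np.float64(22.0), np.int64(5)), (np.float64
[... 1194 characters left out ...]
loat64(6.0), np.int64(3)), (np.float64(8.0), np.int64(7)), (np.float64(10.0), np.int64(5)), (np.float64(12.0), np.int64(2)), (np.float64(14.0), np.int64(4)), (np.float64(16.0), np.int64(2)), (np.float64(18.0), np.int64(8)), (np.float64(20.0), np.int64(4)), (np.float64(22.0), np.int64(4)), (np.float64(24.0), np.int64(19)), (np.float64(26.0), np.int64(23)), (np.float64(28.0), np.int64(6)), (np.float64(30.0), np.int64(2)), (np.float64(32.0), np.int64(0)), (np.float64(34.0), np.int64(0)), (np.float64(36.0), np.int64(0)), (np.float64(38.0), np.int64(0))]
  face -0.034 -0.0298 [-0.0334 -0.028  -0.0079] [-0.0262  0.0336  0.0168]
  face 0.02 0.0261 [ 0.0201 -0.0272 -0.0071] [ 0.0303 -0.0027  0.0178]
```

Run:
```python
from nd import *
for n in("side","scene"):
  for t in((3,12,21) if n=="side" else (12,13,17,21)):
    try:d=np.load(f"pics/{n}{t}.npy")
    except: continue
    W=cloud(n,d,Tcw(n));x,y,z=W[...,0],W[...,1],W[...,2]
    m=(abs(x-.5165)<.034)&(abs(y-.173)<.034)&(z>.0135)&(z<.022)
    nn,l,st,_=cv2.connectedComponentsWithStats(m.astype(np.uint8),connectivity=4);m=l==1+np.argmax(st[1:,4])
    P=W[m];r=cv2.minAreaRect((P[:,:2]*1000).astype(np.float32));print(n,t,np.round(r[0],1),np.round(r[1],1),round(r[2],1),len(P),np.median(P[:,2]).round(4))
```

```text
side 3 [517.5 174.3] [51.1 46.8] 86.2 234 0.0174
side 12 [518.5 174.5] [49.4 47.9] 80.7 230 0.0173
side 21 [517.9 174.7] [47.7 47.5] 83.4 231 0.0174
scene 12 [516.8 169.4] [51.1 47.1] 83.1 162 0.0173
scene 13 [517.4 170.7] [50.9 45.5] 80.3 158 0.0175
scene 17 [517.9 169.2] [49.3 48.6] 80.4 164 0.0175
scene 21 [516.6 171.2] [49.8 45.3] 84.8 162 0.0175
```

play_rows(targets=[[-0.002, 0.003, -0.005, 0.0075, 0.0035, -0.025, 0.6], [0, 0, 0, 0, 0, -0.03, 0.6], [0, 0, 0, 0, 0, -0.025, 0.6], [0, 0, 0, 0, 0, 0, 0.6]])

```text
t: 19.7
eef_pos: [0.5152, 0.1663, 0.0635]
ee_rot: [-3.14, -0.001, -0.127]
force: [-0.0, -0.6, -0.7]
width: 0.0598
```

Run:
```python
from nd import *
need([.5168,.173,.04],[np.pi,0,-.122])
```

```text
pos [0.5152 0.1663 0.0635] rot [-3.14e+00 -1.00e-03 -1.27e-01] q [ 0.67  0.32 -0.5   0.   -0.75  0.77] F [-0.  -0.6 -0.7] w 0.0598
need rotvec [-0.001  0.001  0.005] shift [ 0.0016  0.0067 -0.0235]
```

play_rows(targets=[[0, 0, 0.004, 0.0016, 0.007, -0.01, 0.6], [0, 0, 0, 0, 0, -0.003, 0.6], [0, 0, 0, 0, 0, 0, 0.6]])

```text
t: 20.08
eef_pos: [0.518, 0.1734, 0.0525]
ee_rot: [-3.138, -0.004, -0.124]
force: [0.1, -1.0, -1.4]
width: 0.0597
```

Run:
```python
from nd import *
need([.5168,.173,.04],[np.pi,0,-.122])
```

```text
pos [0.518  0.1734 0.0525] rot [-3.138 -0.004 -0.124] q [ 0.68  0.34 -0.5   0.   -0.72  0.76] F [ 0.1 -1.  -1.4] w 0.0597
need rotvec [-0.003  0.005  0.002] shift [-0.0012 -0.0004 -0.0125]
```

play_rows(targets=[[-0.003, 0.004, 0, -0.0012, -0.0004, -0.007, 0.6], [0, 0, 0, 0, 0, -0.006, 0.6]])

```text
t: 20.32
eef_pos: [0.5173, 0.1736, 0.0399]
ee_rot: [-3.14, -0.002, -0.124]
force: [-0.2, -0.1, -1.9]
width: 0.0597
```

Run:
```python
from nd import *
need([.5168,.173,.04],[np.pi,0,-.122])
for n in("side","scene"):
    s,p,d,W=shot(n,"22")
    crop(p,*( (210,140,330,230,6) if n=="scene" else (260,190,380,280,6)),f"pics/c22{n}.png")
```

```text
pos [0.5173 0.1736 0.0399] rot [-3.14e+00 -2.00e-03 -1.24e-01] q [ 0.68  0.36 -0.51  0.   -0.7   0.76] F [-0.2 -0.1 -1.9] w 0.0597
need rotvec [-0.001  0.002  0.002] shift [-0.0005 -0.0006  0.0001]
```

View pics/c22scene.png

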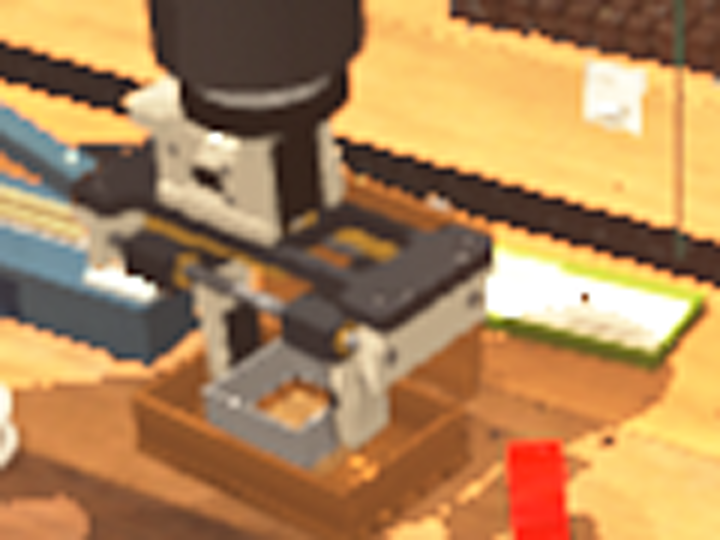

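View pics/c22side.png

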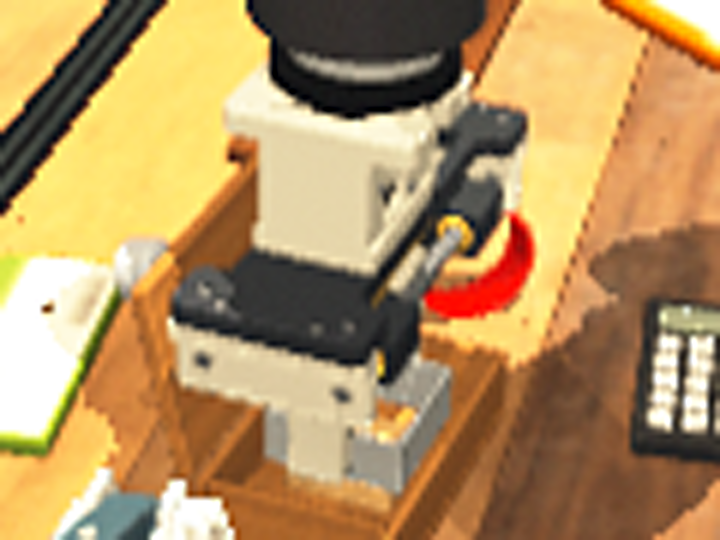

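play_rows(targets=[[0, 0, 0.002, -0.0006, -0.0006, -0.006, 0.6], [0, 0, 0, 0, 0, -0.005, 0.6]])

```text
t: 20.68
eef_pos: [0.5165, 0.1728, 0.0279]
ee_rot: [-3.141, -0.001, -0.121]
force: [0.5, 0.7, -0.8]
width: 0.0598
```

Below the block's top (contact height would be 0.0345) with no force, so it is over the block.

play_rows(targets=[[0, 0, 0, 0, 0, -0.004, 0.6], [0, 0, 0, 0, 0, -0.0015, 0.6]])

```text
t: 20.92
eef_pos: [0.5163, 0.1726, 0.0225]
ee_rot: [-3.141, -0.001, -0.121]
force: [-9.5, -0.8, 25.0]
width: 0.0596
```

play_rows(targets=[[0, 0, 0, 0, 0, 0.001, 0.8], [0, 0, 0, 0, 0, 0.001, 0.8], [0, 0, 0, 0, 0, 0, 0.8], [0, 0, 0, 0, 0, 0, 0.8]])

```text
t: 21.42
eef_pos: [0.5166, 0.1728, 0.0247]
ee_rot: [-3.141, -0.002, -0.121]
force: [0.3, -0.6, -0.2]
width: 0.0702
```

Run:
```python
from nd import *
need([.5168,.173,.04],[np.pi,0,-.122])
for n in("side","scene"):
    s,p,d,W=shot(n,"23")
    crop(p,*( (210,140,330,230,6) if n=="scene" else (260,190,380,280,6)),f"pics/c23{n}.png")
```

```text
pos [0.5166 0.1728 0.0247] rot [-3.141e+00 -2.000e-03 -1.210e-01] q [ 0.68  0.38 -0.53  0.   -0.66  0.77] F [ 0.3 -0.6 -0.2] w 0.0702
need rotvec [-0.     0.002 -0.001] shift [0.0002 0.0002 0.0153]
```

View pics/c23scene.png

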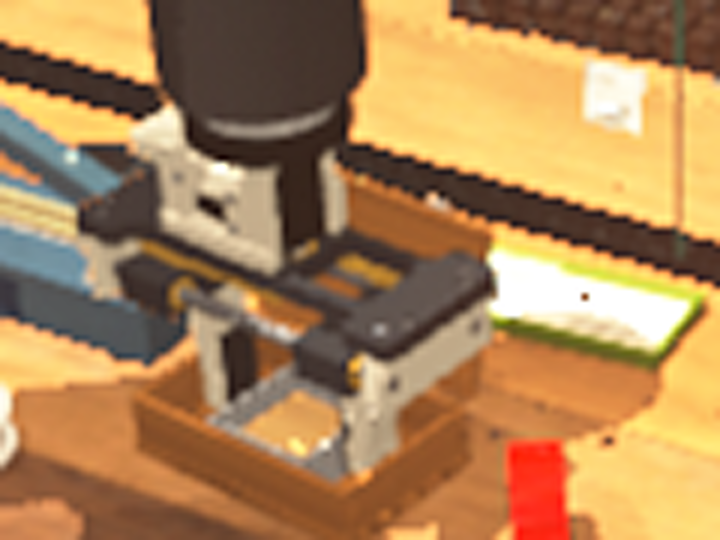

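The cutter sits around the block, jaws open to 70 mm. Rise straight up and back toward the robot.

play_rows(targets=[[0, 0, 0, 0, 0, 0.012, 0.8], [0, 0, 0, 0, 0, 0.03, 0.8], [0, 0, 0, -0.002, 0, 0.05, 0.8], [0, 0, 0, -0.01, 0, 0.06, 0.8], [0, 0, 0, -0.03, 0, 0.06, 0.8], [0, 0, 0, -0.03, 0, 0.02, 0.8], [0, 0, 0, 0, 0, 0, 0.8]])

```text
t: 22.4
eef_pos: [0.4446, 0.1712, 0.2631]
ee_rot: [-3.139, -0.004, -0.121]
force: [0.8, 1.1, 0.2]
width: 0.0702
```

Run:
```python
from nd import *
need([.5168,.173,.04],[np.pi,0,-.122])
s,p,d,W=shot("wrist","24");x,y,z=W[...,0],W[...,1],W[...,2]
m=(abs(x-.5165)<.036)&(abs(y-.173)<.05)&(z>.023)&(z<.032)
nn,l,st,_=cv2.connectedComponentsWithStats(m.astype(np.uint8),connectivity=8);m=l==1+np.argmax(st[1:,4])
P=W[m];r=cv2.minAreaRect((P[:,:2]*1000).astype(np.float32));print("cutter",r,len(P),np.median(P[:,2]),np.polyfit(P[:,0],P[:,2],1),np.polyfit(P[:,1],P[:,2],1))
m=(abs(x-.5165)<.03)&(abs(y-.173)<.03)&(z>.014)&(z<.0195)
nn,l,st,_=cv2.connectedComponentsWithStats(m.astype(np.uint8),connectivity=4);m=l==1+np.argmax(st[1:,4])
P=W[m];r=cv2.minAreaRect((P[:,:2]*1000).astype(np.float32));print("block",r,len(P))
ex=np.array([np.cos(-.122),np.sin(-.122)]);lx=(W[...,:2]-[.5165,.173])@ex;ly=(W[...,:2]-[.5165,.173])@[-ex[1],ex[0]]
m=(lx>.035)&(lx<.075)&(abs(ly)<.06)&(z>.05)&(z<.11);f=np.polyfit(z[m],lx[m],1);print("lid",np.pi/2+np.arctan(f[0]),m.sum())
s,p,d,W=shot("scene","24");x,y,z=W[...,0],W[...,1],W[...,2]
crop(p,190,140,490,310,2.6,"pics/c24.png")
```

```text
pos [0.4446 0.1712 0.2631] rot [-3.139 -0.004 -0.121] q [ 0.78  0.01 -0.37  0.   -1.19  0.67] F [0.8 1.1 0.2] w 0.0702
need rotvec [-0.002  0.004 -0.001] shift [ 0.0722  0.0018 -0.2231]
cutter ((515.0899658203125, 172.52139282226562), (59.72716522216797, 59.73484420776367), 83.19141387939453) 497 0.028512928837133245 [0.0017101  0.02760545] [-0.00363317  0.02911536]
block ((516.511962890625, 173.42372131347656), (46.748382568359375, 46.13064956665039), 83.09463500976562) 1296
lid 1.799622447197665 2667
```

View pics/wrist24.png

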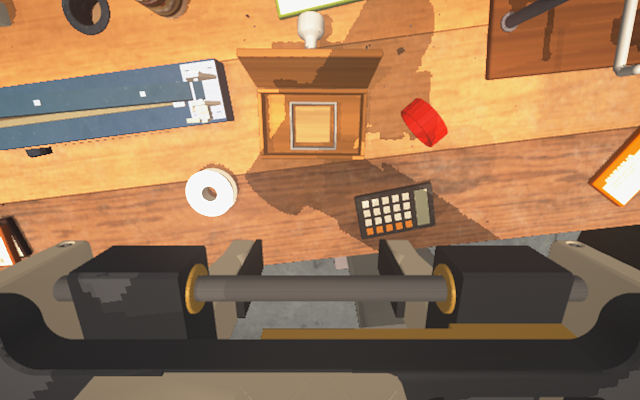

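View pics/c24.png

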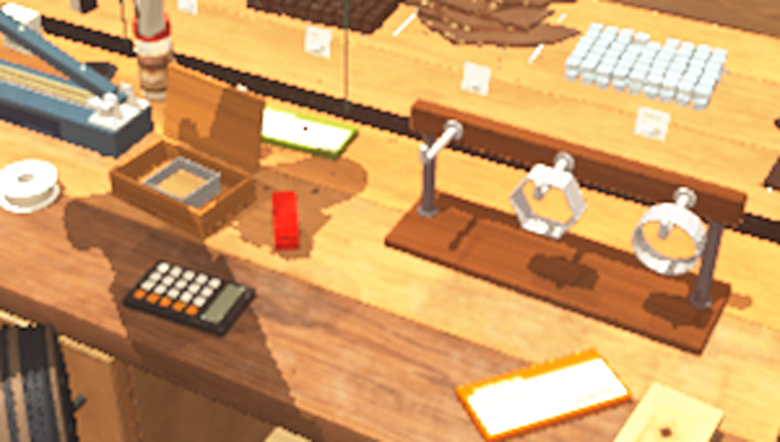

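Cutter flat (top 28.5 mm high, within 2 mm of the block's centre), lid at 1.80, other cutters on their hooks, arm clear. Handing in.

```bash
python3 -c "
from station import *
print(job_done())"
```

```text
the job is handed in; nothing more can be done
None
```

The square cutter is in its case, flat on the floor over the block, and I handed the job in at about 22.5 s. The simulator gives no verdict, so this rests on my last camera checks.

**What I did:**
- **Lid:** I pinched the knob and swung the lid open to its stop.
- **Off the hook:** I lifted the square cutter up and off the left hook.
- **Worktop:** I laid it on the worktop and let go; it came to rest flat.
- **Into the case:** I took it again by its sides, lowered it over the block and withdrew straight up.

**Last checks (all passed):**
- **Cutter:** it lies level, with its top rim 28.5 mm above the worktop (29 mm expected). Its centre is about 1.7 mm from the block's centre, against the 7 mm allowed.
- **Lid:** measured at 1.80 rad.
- **Other things:** the round and six-sided cutters are still on their hooks. The bars, spool and calculator look unmoved in the pictures; I did not measure them.
- **Robot:** the gripper is open and clear of everything.

**What did not go to plan:**
- **Grasp on the hook:** near its joint limits the arm slipped sideways by about 2 cm and a finger pushed the hanging cutter askew. I therefore gripped it tilted and it stayed tilted until I put it down.
- **Position readings:** the block's sideways (y) position differed by up to about 5 mm between cameras. I aimed near the middle of the readings, and the cutter went over the block without contact.

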